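# Make up two shoe-repair kits

## Robot

A 6-joint arm with a two-finger parallel gripper is mounted at the origin on the work surface. World frame = base frame: x ahead of the robot, y to its left, z up, the work surface at z = 0. Lengths are in m, angles in rad, forces in N, time in s.
With the tool pointing down it reaches from about 0.275 to 0.825 m from the base axis. Payload 5.2 kg.
Tool frame: the origin (TCP) lies midway between the tips of the shut fingers; the grasp point (between the pads) lies 19 mm behind it; y points along the fingers, z is the direction in which the jaws open and shut, and the axes are right-handed (so a half turn about y gives the same grasp; the last joint's range is limited). The gripper opens to 93 mm and grips with 3 to 60 N. Pads are 15 mm wide; open, the fingers measure 128 mm over their backs; the gripper's body (75 mm by 188 mm) begins 65 mm behind the grasp point.
Start: joints at [-1.304, 0.259, 1.535, -0, 1.348, -0.203], TCP at [0.249, -0.49, 0.219] pointing down, gripper open.
Joint ranges: [-3.14, 3.14], [-0.91, 2.08], [0.19, 2.58], [-1.22, 4.36], [0.22, 2.71], [-3.12, 3.12]. Speed limits (rad/s): [2.57, 2.57, 3.14, 3.14, 3.14, 3.14].

## Interface

Orientations are given as a unit quaternion [x, y, z, w].
In Python, from cell import monitor, optics, workorder gives the robot as it stands. The module is installed in compiled form; this text tells all that it offers.
- The arm moves only by the tool play_rows, never from a script. Its argument "targets" is a list that holds one entry, the list of rows, each a list of 7 numbers: the turn, a rotation vector about the tool's x, y, z in rad, then the shift along the tool's x, y, z in m, then the finger opening in m, from 0 to 0.093. In form: [[[rx, ry, rz, dx, dy, dz, fingers], ...]]. A call has exactly 8 rows; each row is the pose to reach, as a shift and turn from the pose commanded when the call began, along the tool's axes at that moment; what a row does not reach only later rows make up. A row lasts 1/12 s, in which the tool goes at most 41.7 mm and 7.16 degrees, less where a joint would pass 70% of its speed; a pose out of reach is approached as far as the arm can. A call with a gripper value outside its range is refused whole. The fingers move at their own pace and stop on an object; "force" is the grip in N (left out, the last holds). Time passes only in rows, so rows that repeat a pose let the fingers close, or fill a call up. It gives the time, the measured TCP pose, the force and the opening at its end, in the units of the state.
- monitor.observe(): the state, without advancing time (a new reading comes with each control period).
- optics.grab_frame(name): name is "scene" or "top"; returns a dict with "frame" (400x640x3 uint8, blue, green, red), "fx", "fy", "cx", "cy" (pixels), "view" (4x4, takes a point from world to camera coordinates). Camera axes: x right, y up, looking along -z (the intrinsics and any distortion apply to the point x, -y, -z); pixel columns grow to the right and rows downward; lengths in m; the calibration is good to about 2 mm. A picture is of the moment at which its call begins. There is no depth.
- workorder.sign_off(): hands the job in, once; it reports no verdict.
The state is a dict: "clock": time; "joints": joint angles; "dq": joint speeds; "joint_torque": joint torques, N m; "ee_pos": TCP position; "tcp_rot": TCP orientation; "ft_force": force on the tool from outside, world axes, zero at the start; "torque": the same for the moment, N m; "width": opening from 0.0 (shut) to 1.0 (fully open).
Only numpy, scipy, OpenCV 4.12 (cv2) and the standard library are available. Lean on these libraries where they do the work, as an engineer would, in place of code of your own. Each camera call takes 0.05 s, during which the arm holds its last target.

## Task

Make up the two repair kits from the stock standing on the cobbler's bench, one thing to each compartment. Boot kit, in the three-compartment tray: the wide low heel in the compartment beside the tray's wire handle, the jar in the middle, the eyelet die in the compartment farthest from the handle; shoe kit, in the two-compartment tray: the slim tall heel in the compartment beside the handle, the polish tin in the other. Set each thing down upright and flat on the tray floor without dropping it, and leave the tack box, the hammer and the wooden shoe last where they are.

Things in the scene. Friction and masses are not known exactly. Their poses are not given: they have to be found in the camera images.
- wide_heel: Wide low shoe heel of dark brown stacked leather with a black rubber underside: D-shaped from above, 60 mm long (x), 54 mm wide (y), 34 mm high. Origin: centre of the underside. The straight parallel sides (54 mm apart) run from x = -30 to x = +3 mm, the +x end is round. z up. Loose, about 90 g.
- slim_heel: Slim tall shoe heel of dark brown wood with a black rubber underside: D-shaped from above, 38 mm long (x), 34 mm wide (y), 58 mm high. Origin: centre of the underside. The straight parallel sides (34 mm apart) run from x = -19 to x = +2 mm, the +x end is round. z up. Loose, about 60 g.
- jar: Closed round amber glass cement jar with a black lid and a plain pale label, 50 mm in diameter, 62 mm high with its lid. Origin: centre of the underside, z up. Loose, about 160 g.
- die: Steel eyelet-setting die: a dark round foot 46 mm in diameter and 12 mm high carrying an upright bright post 20 mm in diameter with a brass tip; 50 mm high in all. Best gripped by the post. Origin: centre of the foot's underside, z up. Loose, about 250 g.
- tin: Flat round closed polish tin of bare steel, 60 mm in diameter, 26 mm high. Origin: centre of the underside, z up. Loose, about 90 g.
- tray3: Long pale plywood tray, 248 x 120 mm, three compartments in a row, centred at x = -81 (beside the handle), 0 and +81 mm, y = 0. Compartments 76 (x) by 110 mm (y) inside; floor 4 mm thick, walls and dividers 5 mm thick, tops 14 mm above the bench. Dark wire loop handle sticking out 30 mm at the -x end. Origin: centre of the underside; x along the row, away from the handle, z up. Fixed to the bench.
- tray2: Short pale plywood tray, 167 x 120 mm, two compartments in a row, centred at x = -40.5 (beside the handle) and +40.5 mm, y = 0. Compartments 76 (x) by 110 mm (y) inside; floor 4 mm thick, walls and dividers 5 mm thick, tops 14 mm above the bench. Dark wire loop handle sticking out 30 mm at the -x end. Origin: centre of the underside; x along the row, away from the handle, z up. Fixed to the bench.
- tackbox: Bystander: small open square steel box of tacks, 60 x 60 x 22 mm, standing among the stock; it stays where it is. Origin: centre of the underside.
- hammer: Bystander: hammer with a wooden handle, lying on the bench beyond the stock on the far side from the robot. It stays where it is. Origin: within the hammer at bench height; x along the handle towards the head.
- last: Bystander: wooden shoe last (foot form), about 230 mm long, 80 mm high, lying crosswise on the bench beyond the stock on the far side from the robot. It stays where it is. Origin: near the middle of its underside; x towards the toe.
Not all that is in view belongs to the job. What is shaped like the wide_heel but pink or red is not meant.

How it is judged:
By the outcome, as a careful person would: the job done as asked, in the order asked, and still so for the second after the job is handed in, with the robot touching nothing.
It also fails if it takes over 118 s, if anything falls off the work surface, if the arm or the gripper's body presses on something with over 40 N, if the wrist force passes 120 N, or if a joint passes its speed limit or range.

## Working session

There is one attempt and no reset: what is moved stays moved. The work goes in short steps, Python scripts to look and compute and a tool call to move; the robot and the scene stay as the last step left them, time stands still between calls to the robot, and variables do not carry over. Pictures are saved under pics/ and viewed, and the job is handed in when it is done.

Besides the shell and the picture viewer there is one more tool, called after "Call:" by a JSON object that holds its "api" and its "payload", one argument or row to a line. play_rows: Moves the arm, as the interface text tells. Its arguments: {"type":"object","properties":{"targets":{"type":"array","items":{"type":"array","items":{"type":"array","items":{"type":"number"}}}},"force":{"type":"number"}},"required":["targets"]}

```bash
mkdir -p pics; ls; python3 - <<'E'
from cell import monitor, optics
import cv2
print(monitor.observe())
for n in("scene","top"):
    f=optics.grab_frame(n); cv2.imwrite(f"pics/{n}0.png",f["frame"]); print(n,f["fx"],f["fy"],f["cx"],f["cy"],f["view"],[k for k in f])
E
```

```text
pics
{'clock': 0.0, 'joints': array([-1.30382680e+00,  2.59295273e-01,  1.53607903e+00,  1.52599273e-05,
        1.34801153e+00, -2.02818556e-01]), 'dq': array([ 0.00128372,  0.00119447, -0.00048886,  0.00095285,  0.00054149,
        0.0007316 ]), 'joint_torque': array([ 2.69884687e-03, -4.37303996e+01, -2.84001106e+01,  7.21529871e-02,
        4.11075039e-02, -1.36786180e-04]), 'ee_pos': array([ 0.24885207, -0.48986467,  0.21784503]), 'tcp_rot': array([-0.16458583,  0.68832276, -0.6870551 ,  0.16455568]), 'ft_force': array([ 0.79166458, -0.08293148,  0.21668583]), 'torque': array([ 0.01381216, -0.00936785, -0.00956829]), 'width': 0.9962380725276899}
scene 370.19391412812956 370.19391412812956 326.6136910622507 194.71114910886976 [[ 0.07279905  0.99733891  0.00392471 -0.03942076]
 [-0.64028184  0.0437184   0.76689495  0.35713671]
 [ 0.76468259 -0.05834214  0.64176065 -1.29899409]
 [ 0.          0.          0.          1.        ]] ['frame', 'fx', 'fy', 'cx', 'cy', 'view']
top 506.59938001205586 506.59938001205586 331.06085391215123 198.9621371941008 [[ 0.00528642 -0.99991854  0.0116174  -0.01928286]
 [ 0.99501487  0.00641675  0.09952006 -0.59497997]
 [-0.0995865   0.01103338  0.99496773 -1.06256247]
 [ 0.          0.          0.          1.        ]] ['frame', 'fx', 'fy', 'cx', 'cy', 'view']
```

View pics/scene0.png

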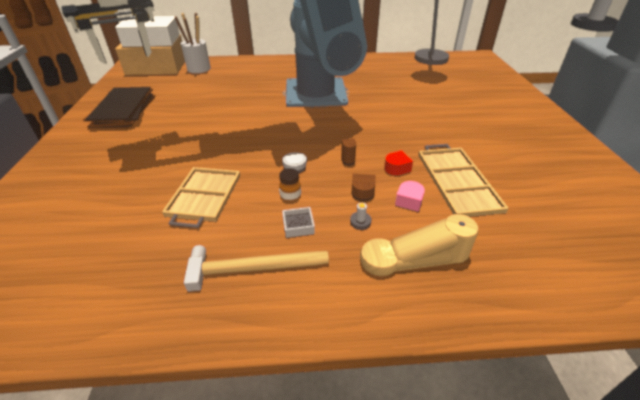

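View pics/top0.png

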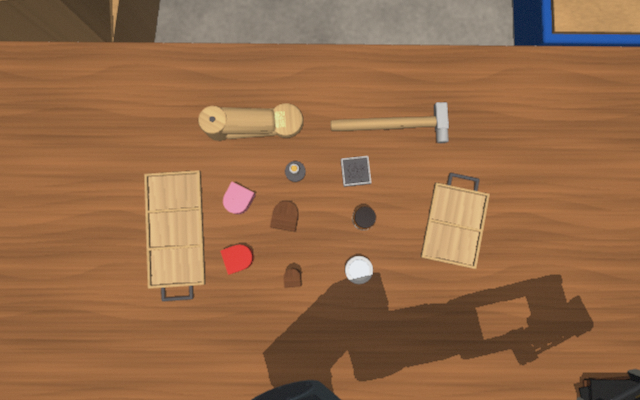

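```bash
python3 - <<'E'
import cv2
f=cv2.imread("pics/top0.png")
c=f[150:300,215:385]; cv2.imwrite("pics/c1.png",cv2.resize(c,None,fx=4,fy=4,interpolation=cv2.INTER_CUBIC)[:600])
a=cv2.resize(f[160:310,135:215],None,fx=4,fy=4,interpolation=cv2.INTER_CUBIC);b=cv2.resize(f[160:310,415:495],None,fx=4,fy=4,interpolation=cv2.INTER_CUBIC)
cv2.imwrite("pics/c2.png",cv2.hconcat([a,b]))
E
```

```text
(no output)
```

View pics/c1.png

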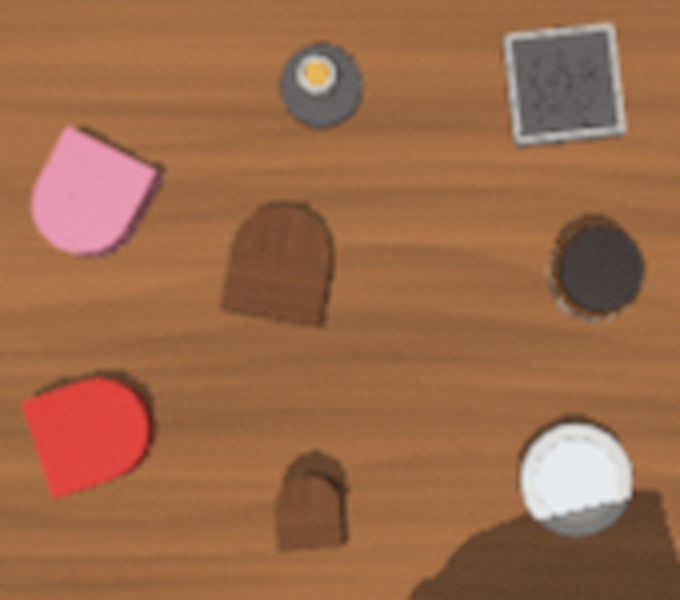

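View pics/c2.png

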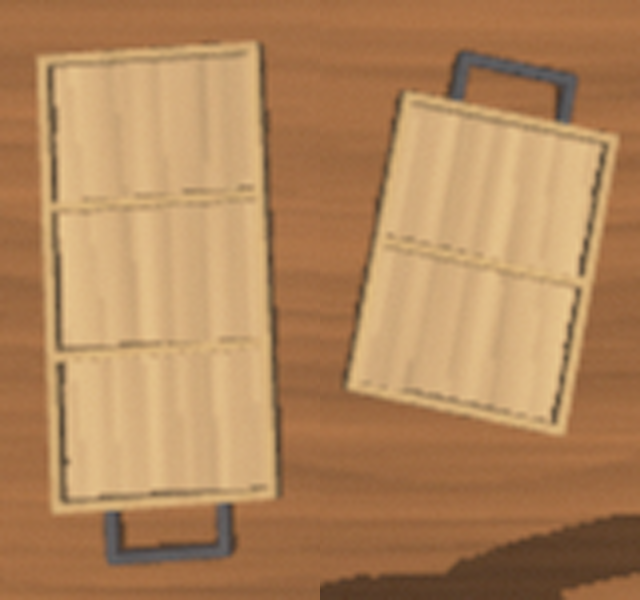

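```bash
cat > h.py <<'E'
import numpy as np, json, cv2
T=dict(K=(506.59938,506.59938,331.06085,198.962137),V=np.array([[ 0.00528642,-0.99991854,0.0116174,-0.01928286],[0.99501487,0.00641675,0.09952006,-0.59497997],[-0.0995865,0.01103338,0.99496773,-1.06256247],[0,0,0,1]]))
S=dict(K=(370.193914,370.193914,326.613691,194.711149),V=np.array([[0.07279905,0.99733891,0.00392471,-0.03942076],[-0.64028184,0.0437184,0.76689495,0.35713671],[0.76468259,-0.05834214,0.64176065,-1.29899409],[0,0,0,1]]))
def ray(c,u,v,z):
    fx,fy,cx,cy=c["K"];R=c["V"][:3,:3];t=c["V"][:3,3]
    d=R.T@np.array([(u-cx)/fx,-(v-cy)/fy,-1.]);o=-R.T@t
    return (o+d*(z-o[2])/d[2])[:2]
def proj(c,p):
    fx,fy,cx,cy=c["K"];q=c["V"][:3,:3]@np.array(p)+c["V"][:3,3]
    return np.array([cx+fx*q[0]/-q[2],cy-fy*q[1]/-q[2]])
E
python3 - <<'E'
from h import *
np.set_printoptions(precision=4,suppress=True)
f=cv2.imread("pics/top0.png")
print("cam",-T["V"][:3,:3].T@T["V"][:3,3],-S["V"][:3,:3].T@S["V"][:3,3])
def c1(x,y):return (x-1.5)/4+215,(y-1.5)/4+150
# trays: outer corners z=.014
def tray(name,cs,hand):
    P=np.array([ray(T,*c,.014) for c in cs]);print(name,P.ravel(), "centre",P.mean(0),"sides",np.linalg.norm(P-np.roll(P,-1,0),axis=1))
a=lambda x,y:((x-1.5)/4+135,(y-1.5)/4+160)
b=lambda x,y:((x-320-1.5)/4+415,(y-1.5)/4+160)
# order: handle-end two, far-end two
for n,c in(("t3",[a(54,512),a(279,495),a(259,42),a(38,58)]),("t2",[b(618,134),b(404,91),b(346,388),b(566,434)])):
    P=np.array([ray(T,*q,.014) for q in c]); ax=P[2:].mean(0)-P[:2].mean(0)
    print(n,P.mean(0),"yaw",np.degrees(np.arctan2(ax[1],ax[0])),np.linalg.norm(P-np.roll(P,-1,0),axis=1))
# mask-based ellipses
def ell(name,cam,roi,cond,z):
    x0,y0,x1,y1=roi;im=cv2.resize(cam[y0:y1,x0:x1],None,fx=4,fy=4,interpolation=cv2.INTER_CUBIC)
    m=cond(im.astype(int)).astype(np.uint8)
    C=max(cv2.findContours(m,cv2.RETR_EXTERNAL,cv2.CHAIN_APPROX_NONE)[0],key=cv2.contourArea)
    (cx,cy),ax,an=cv2.fitEllipse(cv2.convexHull(C)); u,v=(cx-1.5)/4+x0,(cy-1.5)/4+y0
    print(name,(round(u,1),round(v,1)),np.array(ax)/4, ray(T,u,v,z))
ell("tin",f,(340,250,380,290),lambda i:(i.max(2)-i.min(2)<35)&(i.max(2)>105),.026)
ell("jarlid",f,(348,200,380,235),lambda i:(i.max(2)<80)&(i.max(2)-i.min(2)<25),.062)
ell("diefoot",f,(280,155,310,187),lambda i:(i.max(2)-i.min(2)<40)&(i.max(2)<125),.012)
ell("dietip",f,(284,158,306,178),lambda i:(i.min(2)>145)|((i[...,2]>190)),.048)
for n,z,ps in (("wide",.034,[(222,308),(323,323),(285,203)]),("slim",.058,[(277,549),(343,547),(313,470)])):
    P=[ray(T,*c1(*p),z) for p in ps]; m=(P[0]+P[1])/2; d=P[1]-P[0]
    print(n,P,"w",np.linalg.norm(d),"len",np.linalg.norm(P[2]-m),"yaw",np.degrees(np.arctan2(*(P[2]-m)[::-1])),np.degrees(np.arctan2(d[1],d[0]))+90)
tb=[ray(T,*c1(*p),.022) for p in ((504,36),(610,24),(625,132),(520,144))];print("tack",np.mean(tb,0),tb)
print("hammer",ray(T,442,122,.02)," last",ray(T,212,120,.08),ray(T,288,120,.05))
E
```

```text
cam [ 0.4863 -0.0037  1.1167] [ 1.2249 -0.0521  0.5599]
t3 [0.5308 0.3241] yaw 4.326434239939334 [0.1202 0.2462 0.1207 0.246 ]
t2 [ 0.5418 -0.288 ] yaw 168.47935207324466 [0.1198 0.166  0.1215 0.1668]
tin (358.5, 269.4) [28.3074 28.9696] [ 0.4446 -0.0753]
jarlid (364.7, 216.9) [20.269  20.7767] [ 0.5548 -0.0858]
diefoot (294.8, 171.1) [20.3422 20.841 ] [0.6581 0.0641]
dietip (293.5, 168.1) [9.3044 9.4944] [0.6588 0.0647]
wide [array([0.5345, 0.1139]), array([0.5268, 0.06  ]), array([0.591 , 0.0812])] w 0.054466128644445624 len 0.060592877808843586 yaw -5.500595584532373 -8.107565892935995
slim [array([0.4094, 0.0809]), array([0.4106, 0.0469]), array([0.4499, 0.0628])] w 0.03401411045741643 len 0.03990603531797508 yaw -1.481779154544359 1.9716656944102482
tack [ 0.6585 -0.0696] [array([ 0.6848, -0.0364]), array([ 0.6919, -0.0944]), array([ 0.6322, -0.1025]), array([ 0.6252, -0.0453])]
hammer [ 0.769  -0.2607]  last [0.7538 0.2337] [0.7629 0.0778]
```

```bash
python3 - <<'E'
from h import *
f=cv2.imread("pics/scene0.png")
pts=dict(wide=(.5604,.0833,.034),slim=(.429,.064,.058),jar=(.5548,-.0858,.062),die=(.6585,.0643,.05),dief=(.6585,.0643,.012),tin=(.4446,-.0753,.026))
def tr(c,yaw,xs,name):
    y=np.radians(yaw)
    for i,x in enumerate(xs): pts[name+str(i)]=(c[0]+x*np.cos(y),c[1]+x*np.sin(y),.004); print(name,i,np.round(pts[name+str(i)],4))
tr((.5308,.3241),4.3,(-.081,0,.081),"t3_");tr((.5418,-.288),168.5,(-.0405,.0405),"t2_")
o=f[130:240,150:520];o=cv2.resize(o,None,fx=2.16,fy=2.16*2,interpolation=cv2.INTER_CUBIC)
for n,p in pts.items():
    u,v=proj(S,p);print(n,u.round(1),v.round(1))
    cv2.circle(o,(int((u-150+.5)*2.16),int((v-130+.5)*4.32)),3,(0,255,0),-1)
cv2.imwrite("pics/s1.png",o)
E
```

```text
t3_ 0 [0.45  0.318 0.004]
t3_ 1 [0.5308 0.3241 0.004 ]
t3_ 2 [0.6116 0.3302 0.004 ]
t2_ 0 [ 0.5815 -0.2961  0.004 ]
t2_ 1 [ 0.5021 -0.2799  0.004 ]
wide 363.3 182.5
slim 348.7 143.5
jar 289.0 174.3
die 361.8 206.0
dief 360.6 219.3
tin 294.2 159.5
t3_0 445.0 161.9
t3_1 457.9 180.7
t3_2 472.6 202.1
t2_0 196.9 205.8
t2_1 210.1 183.8
```

View pics/s1.png

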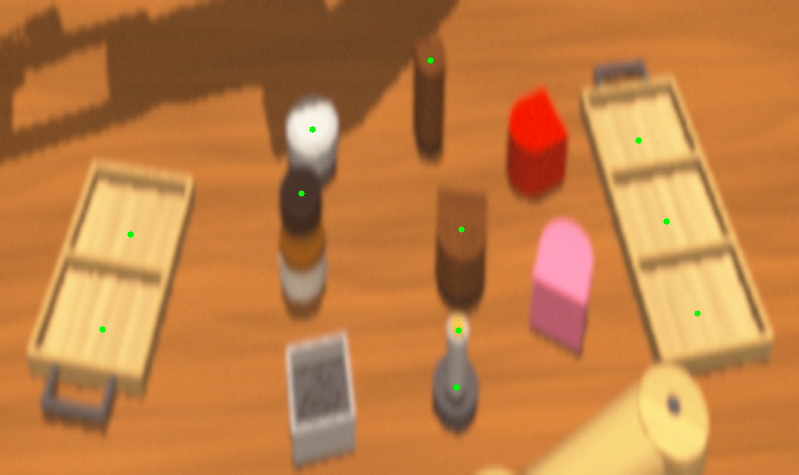

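```bash
cat >> h.py <<'E'
from scipy.spatial.transform import Rotation as Ro
def to(x,y,z,yaw):
    """tool-frame rotvec and shift from the present pose to TCP (x,y,z), pointing down, tool-x at yaw deg"""
    from cell import monitor
    s=monitor.observe();R=Ro.from_quat(s["tcp_rot"]);c=np.radians(yaw)
    X=np.array([np.cos(c),np.sin(c),0]);Y=np.array([0,0,-1.]);G=Ro.from_matrix(np.c_[X,Y,np.cross(X,Y)])
    M=R.as_matrix();print("t",round(s["clock"],2),"pos",s["ee_pos"].round(4),"yaw",np.degrees(np.arctan2(M[1,0],M[0,0])).round(2),"yaxis",M[:,1].round(3),"j6",s["joints"][5].round(2),"F",s["ft_force"].round(1),"w",round(s["width"]*93,1))
    d=np.array([x,y,z])-s["ee_pos"]
    print("turn",(R.inv()*G).as_rotvec().round(3),"shift",(M.T@d).round(4))
E
python3 -c "
from h import *
to(.5525,.0843,.15,-7)"
```

```text
t 0.1 pos [ 0.2489 -0.4899  0.2179] yaw -153.09 yaxis [-0.     0.002 -1.   ] j6 -0.2 F [ 0.9 -0.1 -0.1] w 92.7
turn [ 0.00e+00 -2.55e+00 -2.00e-03] shift [-0.5306  0.0687 -0.3745]
```

Call:
{"api": "play_rows", "payload": {
  "targets": [
    [[0,-0.11,0,-0.022,0.003,-0.016,0.075],[0,-0.22,0,-0.044,0.006,-0.031,0.075],[0,-0.33,0,-0.066,0.009,-0.047,0.075],[0,-0.44,0,-0.088,0.012,-0.062,0.075],[0,-0.55,0,-0.11,0.015,-0.078,0.075],[0,-0.66,0,-0.132,0.018,-0.093,0.075],[0,-0.77,0,-0.154,0.02,-0.109,0.075],[0,-0.88,0,-0.176,0.023,-0.125,0.075]]
  ],
  "force": 30
}}

```text
clock: 0.77
ee_pos: [0.3496, -0.2979, 0.1953]
tcp_rot: [-0.443, 0.551, -0.551, 0.443]
ft_force: [0.4, -0.3, 0.1]
width: 0.806
```

```bash
python3 -c "
from h import *
to(.5525,.0843,.15,-7)"
```

```text
t 0.77 pos [ 0.3496 -0.2979  0.1953] yaw -102.36 yaxis [-0.  0. -1.] j6 -0.73 F [ 0.4 -0.3  0.1] w 74.9
turn [-0.000e+00 -1.664e+00 -1.000e-03] shift [-0.4168  0.0454  0.1163]
```

Call:
{"api": "play_rows", "payload": {
  "targets": [
    [[0,-0.11,0,-0.026,0.003,0.007,0.075],[0,-0.21,0,-0.052,0.006,0.015,0.075],[0,-0.32,0,-0.078,0.009,0.022,0.075],[0,-0.42,0,-0.104,0.011,0.029,0.075],[0,-0.53,0,-0.13,0.014,0.036,0.075],[0,-0.63,0,-0.156,0.017,0.043,0.075],[0,-0.74,0,-0.182,0.02,0.051,0.075],[0,-0.84,0,-0.208,0.022,0.058,0.075]]
  ]
}}

```text
clock: 1.43
ee_pos: [0.4517, -0.1076, 0.1731]
tcp_rot: [-0.629, 0.323, -0.322, 0.629]
ft_force: [-0.1, -0.1, 0.8]
width: 0.807
```

```bash
python3 -c "
from h import *
to(.5525,.0843,.13,-7)"
```

```text
t 1.43 pos [ 0.4517 -0.1076  0.1731] yaw -54.23 yaxis [-0.001  0.    -1.   ] j6 -1.1 F [-0.1 -0.1  0.8] w 75.0
turn [ 0.    -0.824 -0.001] shift [-0.0968  0.0431  0.194 ]
```

Call:
{"api": "play_rows", "payload": {
  "targets": [
    [[0,-0.12,0,-0.015,0.006,0.03,0.075],[0,-0.24,0,-0.03,0.012,0.06,0.075],[0,-0.36,0,-0.045,0.02,0.09,0.075],[0,-0.48,0,-0.06,0.026,0.12,0.075],[0,-0.6,0,-0.072,0.032,0.145,0.075],[0,-0.7,0,-0.084,0.037,0.17,0.075],[0,-0.79,0,-0.093,0.041,0.187,0.075],[0,-0.824,0,-0.097,0.043,0.194,0.075]]
  ]
}}

```text
clock: 2.1
ee_pos: [0.5536, 0.0849, 0.1296]
tcp_rot: [-0.706, 0.043, -0.043, 0.706]
ft_force: [-0.0, -0.4, 1.1]
width: 0.804
```

```bash
python3 - <<'E'
from h import *
from cell import optics
to(.5525,.0843,.008,-7)
for n in("scene","top"):
    cv2.imwrite(f"pics/{n}1.png",optics.grab_frame(n)["frame"])
a=cv2.imread("pics/scene1.png")[80:280,260:460];cv2.imwrite("pics/s2.png",cv2.resize(a,None,fx=3,fy=3,interpolation=cv2.INTER_CUBIC))
E
```

```text
t 2.1 pos [0.5536 0.0849 0.1296] yaw -6.97 yaxis [-0.001  0.001 -1.   ] j6 -1.5 F [-0.  -0.4  1.1] w 74.7
turn [-0.001  0.    -0.001] shift [-0.0008  0.1216 -0.0008]
```

View pics/s2.png

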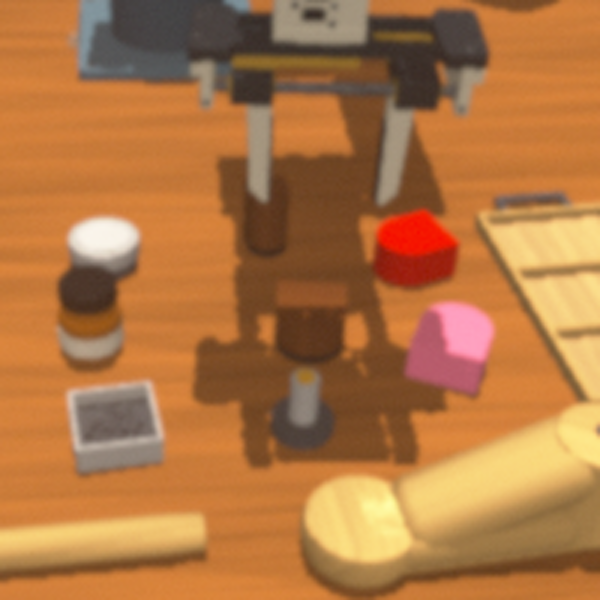

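The picture shows the fingers straddling the column of the wide heel (crop 310,320), clear of the pink heel. Descending.

Call:
{"api": "play_rows", "payload": {
  "targets": [
    [[0,0,0,-0.001,0.02,-0.001,0.075],[0,0,0,-0.001,0.045,-0.001,0.075],[0,0,0,-0.001,0.07,-0.001,0.075],[0,0,0,-0.001,0.09,-0.001,0.075],[0,0,0,-0.001,0.106,-0.001,0.075],[0,0,0,-0.001,0.116,-0.001,0.075],[0,0,0,-0.001,0.121,-0.001,0.075],[0,0,0,-0.001,0.121,-0.001,0.075]]
  ]
}}

```text
clock: 2.87
ee_pos: [0.5515, 0.0808, 0.0091]
tcp_rot: [0.706, -0.046, 0.045, -0.706]
ft_force: [-0.6, -0.0, 0.5]
width: 0.806
```

Call:
{"api": "play_rows", "payload": {
  "targets": [
    [[0,0,0,0,0,0,0.06],[0,0,0,0,0,0,0.055],[0,0,0,0,0,0,0.05],[0,0,0,0,0,0,0.045],[0,0,0,0,0,0,0.04],[0,0,0,0,0,0,0.04],[0,0,0,0,0,0,0.04],[0,0,0,0,0,0,0.04]]
  ],
  "force": 30
}}

```text
clock: 3.53
ee_pos: [0.5529, 0.0818, 0.0106]
tcp_rot: [-0.706, 0.045, -0.046, 0.706]
ft_force: [-0.4, 0.3, 6.4]
width: 0.578
```

```bash
python3 -c "
from h import *
to(.458,.3186,.13,4.3)"
```

```text
t 3.53 pos [0.5529 0.0818 0.0106] yaw -7.32 yaxis [ 0.002  0.    -1.   ] j6 -1.5 F [-0.4  0.3  6.4] w 53.8
turn [-0.    -0.203  0.002] shift [-0.1241 -0.1195  0.2228]
```

```bash
cat >> h.py <<'E'
import os
LAST=[[0,-.88,0,-.176,.023,-.125],[0,-.84,0,-.208,.022,.058],[0,-.824,0,-.097,.043,.194],[0,0,0,-.001,.121,-.001]]
def cmd(rows):
    c=np.radians(-153.1);X=np.array([np.cos(c),np.sin(c),0]);Y=np.array([0,0,-1.])
    R=Ro.from_matrix(np.c_[X,Y,np.cross(X,Y)]);p=np.array([.249,-.49,.219])
    for r in rows: p=p+R.apply(r[3:6]);R=R*Ro.from_rotvec(r[:3])
    return p,R
def go(x,y,z,yaw,*new):
    """append my last rows to the record; print shift/turn from the commanded pose"""
    L=json.load(open("log.json")) if os.path.exists("log.json") else LAST
    L=L+[list(n) for n in new];json.dump(L,open("log.json","w"))
    p,R=cmd(L);M=R.as_matrix();yw=np.degrees(np.arctan2(M[1,0],M[0,0]))
    from cell import monitor
    s=monitor.observe();Q=Ro.from_quat(s["tcp_rot"]).as_matrix()
    print("t",round(s["clock"],2),"cmd",p.round(4),yw.round(2),"meas",s["ee_pos"].round(4),np.degrees(np.arctan2(Q[1,0],Q[0,0])).round(2),"j6",s["joints"][5].round(2),"F",s["ft_force"].round(1),"w",round(s["width"]*93,1))
    print("turn",round(-np.radians(yaw-yw),3),"shift",(M.T@(np.array([x,y,z])-p)).round(4))
E
python3 -c "
from h import *
go(.442,.3174,.13,4.3)"
```

```text
t 3.53 cmd [0.5523 0.082  0.01  ] -7.34 meas [0.5529 0.0818 0.0106] -7.32 j6 -1.5 F [-0.4  0.3  6.4] w 53.8
turn -0.203 shift [-0.1395 -0.12    0.2194]
```

Call:
{"api": "play_rows", "payload": {
  "targets": [
    [[0,0,0,0,-0.01,0,0.04],[0,0,0,0,-0.03,0,0.04],[0,0,0,0,-0.055,0,0.04],[0,0,0,0,-0.08,0,0.04],[0,0,0,0,-0.1,0,0.04],[0,0,0,0,-0.112,0,0.04],[0,0,0,0,-0.119,0,0.04],[0,0,0,0,-0.12,0,0.04]]
  ]
}}

```text
clock: 4.2
ee_pos: [0.5529, 0.0816, 0.1314]
tcp_rot: [0.706, -0.044, 0.046, -0.706]
ft_force: [-0.1, 0.0, -1.0]
width: 0.579
```

Call:
{"api": "play_rows", "payload": {
  "targets": [
    [[0,-0.02,0,-0.008,0,0.013,0.04],[0,-0.05,0,-0.028,0,0.044,0.04],[0,-0.08,0,-0.05,0,0.079,0.04],[0,-0.11,0,-0.073,0,0.115,0.04],[0,-0.14,0,-0.095,0,0.15,0.04],[0,-0.17,0,-0.117,0,0.184,0.04],[0,-0.195,0,-0.133,0,0.21,0.04],[0,-0.203,0,-0.1395,0,0.2195,0.04]]
  ]
}}

```text
clock: 4.87
ee_pos: [0.4387, 0.3202, 0.1285]
tcp_rot: [-0.706, -0.027, 0.029, 0.707]
ft_force: [0.6, -0.7, -0.7]
width: 0.582
```

```bash
python3 - <<'E'
from h import *
from cell import optics
go(.442,.3174,.0145,4.3,[0,0,0,0,-.12,0],[0,-.203,0,-.1395,0,.2195])
a=optics.grab_frame("scene")["frame"][80:280,360:560];cv2.imwrite("pics/s3.png",cv2.resize(a,None,fx=3,fy=3,interpolation=cv2.INTER_CUBIC))
E
```

```text
t 4.87 cmd [0.442  0.3175 0.13  ] 4.29 meas [0.4387 0.3202 0.1285] 4.57 j6 -1.23 F [ 0.6 -0.7 -0.7] w 54.1
turn -0.0 shift [ 0.000e+00  1.155e-01 -1.000e-04]
```

View pics/s3.png

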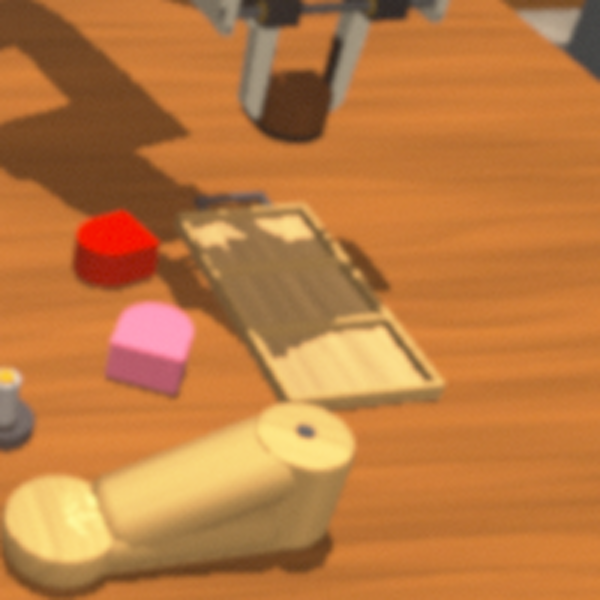

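The wide heel is held upright at crop (295,105), above the handle-side compartment. Lowering.

Call:
{"api": "play_rows", "payload": {
  "targets": [
    [[0,0,0,0,0.015,0,0.04],[0,0,0,0,0.035,0,0.04],[0,0,0,0,0.058,0,0.04],[0,0,0,0,0.078,0,0.04],[0,0,0,0,0.092,0,0.04],[0,0,0,0,0.1,0,0.04],[0,0,0,0,0.103,0,0.04],[0,0,0,0,0.104,0,0.04]]
  ]
}}

```text
clock: 5.58
ee_pos: [0.4419, 0.3163, 0.025]
tcp_rot: [0.707, 0.026, -0.027, -0.706]
ft_force: [1.0, -0.4, -0.8]
width: 0.577
```

Call:
{"api": "play_rows", "payload": {
  "targets": [
    [[0,0,0,0,0.003,0,0.04],[0,0,0,0,0.006,0,0.04],[0,0,0,0,0.008,0,0.04],[0,0,0,0,0.01,0,0.04],[0,0,0,0,0.011,0,0.04],[0,0,0,0,0.0115,0,0.04],[0,0,0,0,0.0115,0,0.04],[0,0,0,0,0.0115,0,0.04]]
  ]
}}

```text
clock: 6.25
ee_pos: [0.4418, 0.3172, 0.0147]
tcp_rot: [-0.707, -0.027, 0.026, 0.707]
ft_force: [-2.6, -1.4, 5.3]
width: 0.579
```

```bash
python3 - <<'E'
from h import *
from cell import optics
go(.442,.3174,.0145,4.3,[0,0,0,0,.104,0],[0,0,0,0,.0115,0])
a=optics.grab_frame("scene")["frame"][80:280,360:560];cv2.imwrite("pics/s4.png",cv2.resize(a,None,fx=3,fy=3,interpolation=cv2.INTER_CUBIC))
E
```

```text
t 6.25 cmd [0.442  0.3175 0.0145] 4.29 meas [0.4418 0.3172 0.0147] 4.32 j6 -1.23 F [-2.6 -1.4  5.3] w 53.8
turn -0.0 shift [ 0.      0.     -0.0001]
```

View pics/s4.png

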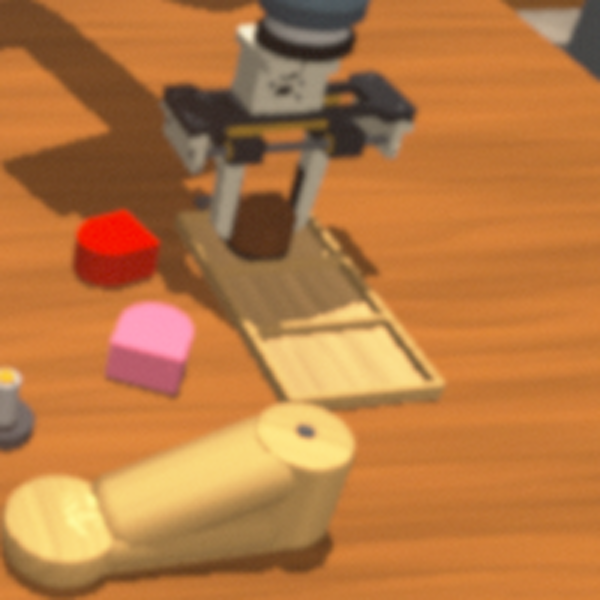

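Call:
{"api": "play_rows", "payload": {
  "targets": [
    [[0,0,0,0,0,0,0.056],[0,0,0,0,0,0,0.058],[0,0,0,0,0,0,0.06],[0,0,0,0,0,0,0.063],[0,0,0,0,0,0,0.066],[0,0,0,0,0,0,0.066],[0,0,0,0,-0.005,0,0.066],[0,0,0,0,-0.015,0,0.066]]
  ]
}}

```text
clock: 6.97
ee_pos: [0.4408, 0.3167, 0.0286]
tcp_rot: [0.707, 0.026, -0.027, -0.706]
ft_force: [0.8, 0.3, 0.9]
width: 0.713
```

Call:
{"api": "play_rows", "payload": {
  "targets": [
    [[0,0,0,0,-0.02,0,0.066],[0,0,0,0,-0.045,0,0.066],[0,0,0,0,-0.07,0,0.066],[0,0,0,0,-0.09,0,0.066],[0,0,0,0,-0.1,0,0.066],[0,0,0,0,-0.106,0,0.066],[0,0,0,0,-0.11,0,0.066],[0,0,0,0,-0.11,0,0.066]]
  ]
}}

```text
clock: 7.63
ee_pos: [0.4417, 0.3171, 0.1393]
tcp_rot: [-0.707, -0.027, 0.027, 0.707]
ft_force: [-0.1, 0.5, -0.4]
width: 0.71
```

```bash
python3 - <<'E'
from h import *
go(.5548,-.0858,.13,-4,[0,0,0,0,-.015,0],[0,0,0,0,-.11,0])
E
```

```text
t 7.63 cmd [0.442  0.3175 0.1395] 4.29 meas [0.4417 0.3171 0.1393] 4.31 j6 -1.23 F [-0.1  0.5 -0.4] w 66.0
turn 0.145 shift [ 0.0823  0.0095 -0.4106]
```

Call:
{"api": "play_rows", "payload": {
  "targets": [
    [[0,0.01,0,0.003,0,-0.015,0.072],[0,0.03,0,0.008,0,-0.04,0.072],[0,0.05,0,0.015,0,-0.075,0.072],[0,0.07,0,0.022,0,-0.11,0.072],[0,0.08,0,0.029,0,-0.145,0.072],[0,0.1,0,0.036,0,-0.18,0.072],[0,0.11,0,0.043,0,-0.215,0.072],[0,0.12,0,0.05,0,-0.25,0.072]]
  ]
}}

```text
clock: 8.3
ee_pos: [0.5096, 0.07, 0.1377]
tcp_rot: [-0.707, 0.017, -0.015, 0.707]
ft_force: [0.2, -0.5, 0.7]
width: 0.776
```

```bash
python3 - <<'E'
from h import *
from cell import optics
go(.5548,-.0858,.13,-4,[0,.12,0,.05,0,-.25])
a=optics.grab_frame("top")["frame"][160:310,135:235];cv2.imwrite("pics/t2.png",cv2.resize(a,None,fx=4,fy=4,interpolation=cv2.INTER_CUBIC))
E
```

```text
t 8.3 cmd [0.5106 0.0719 0.1395] -2.58 meas [0.5096 0.07   0.1377] -2.59 j6 -1.61 F [ 0.2 -0.5  0.7] w 72.2
turn 0.025 shift [ 0.0513  0.0095 -0.1556]
```

View pics/t2.png

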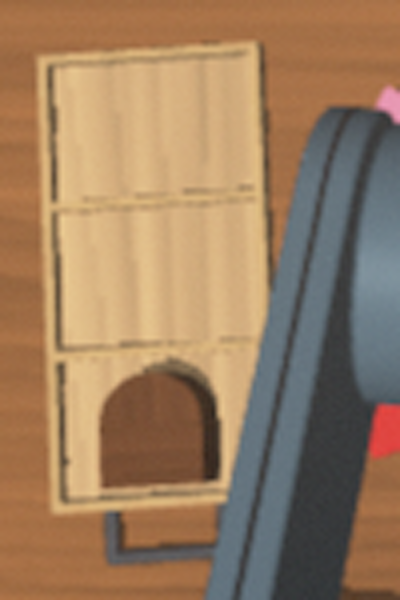

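The wide heel sits square and flat inside the handle-side compartment, crop (158,430), clear of the walls. Next the jar.

Call:
{"api": "play_rows", "payload": {
  "targets": [
    [[0,0.005,0,0.01,0,-0.03,0.072],[0,0.01,0,0.02,0.003,-0.06,0.072],[0,0.015,0,0.03,0.005,-0.09,0.072],[0,0.02,0,0.038,0.007,-0.115,0.072],[0,0.02,0,0.045,0.008,-0.135,0.072],[0,0.025,0,0.049,0.009,-0.149,0.072],[0,0.025,0,0.0513,0.0095,-0.1556,0.072],[0,0.025,0,0.0513,0.0095,-0.1556,0.072]]
  ]
}}

```text
clock: 9.02
ee_pos: [0.5544, -0.0869, 0.1286]
tcp_rot: [-0.706, 0.026, -0.025, 0.707]
ft_force: [0.8, 0.8, 0.1]
width: 0.772
```

Call:
{"api": "play_rows", "payload": {
  "targets": [
    [[0,0,0,0,0.02,0,0.072],[0,0,0,0,0.043,0,0.072],[0,0,0,0,0.067,0,0.072],[0,0,0,0,0.087,0,0.072],[0,0,0,0,0.102,0,0.072],[0,0,0,0,0.111,0,0.072],[0,0,0,0,0.116,0,0.072],[0,0,0,0,0.116,0,0.072]]
  ]
}}

```text
clock: 9.68
ee_pos: [0.554, -0.085, 0.0129]
tcp_rot: [-0.706, 0.025, -0.024, 0.707]
ft_force: [0.4, -0.1, -0.2]
width: 0.778
```

Call:
{"api": "play_rows", "payload": {
  "targets": [
    [[0,0,0,0,0,0,0.06],[0,0,0,0,0,0,0.055],[0,0,0,0,0,0,0.05],[0,0,0,0,0,0,0.045],[0,0,0,0,0,0,0.04],[0,0,0,0,0,0,0.04],[0,0,0,0,0,0,0.04],[0,0,0,0,0,0,0.04]]
  ],
  "force": 30
}}

```text
clock: 10.35
ee_pos: [0.5553, -0.0864, 0.0146]
tcp_rot: [0.707, -0.024, 0.025, -0.706]
ft_force: [-0.7, 0.3, 5.6]
width: 0.527
```

Call:
{"api": "play_rows", "payload": {
  "targets": [
    [[0,0,0,0,-0.01,0,0.04],[0,0,0,0,-0.03,0,0.04],[0,0,0,0,-0.055,0,0.04],[0,0,0,0,-0.08,0,0.04],[0,0,0,0,-0.1,0,0.04],[0,0,0,0,-0.112,0,0.04],[0,0,0,0,-0.119,0,0.04],[0,0,0,0,-0.12,0,0.04]]
  ]
}}

```text
clock: 11.02
ee_pos: [0.5553, -0.0863, 0.1353]
tcp_rot: [0.707, -0.024, 0.025, -0.706]
ft_force: [0.3, 0.8, -1.1]
width: 0.532
```

```bash
python3 - <<'E'
from h import *
from cell import optics
go(.5308,.3241,.134,4.3,[0,.025,0,.0513,.0095,-.1556],[0,0,0,0,.116,0],[0,0,0,0,-.12,0])
a=optics.grab_frame("scene")["frame"][80:280,200:400];cv2.imwrite("pics/s5.png",cv2.resize(a,None,fx=3,fy=3,interpolation=cv2.INTER_CUBIC))
E
```

```text
t 11.02 cmd [ 0.5548 -0.0858  0.134 ] -4.02 meas [ 0.5553 -0.0863  0.1353] -4.0 j6 -1.85 F [ 0.3  0.8 -1.1] w 49.5
turn -0.145 shift [-0.0526  0.      0.4072]
```

View pics/s5.png

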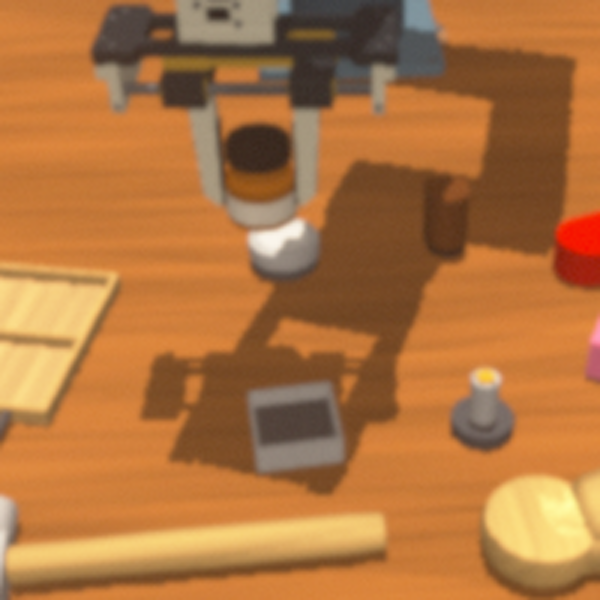

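The jar is held upright at crop (262,170). Carrying it to the middle compartment.

Call:
{"api": "play_rows", "payload": {
  "targets": [
    [[0,-0.005,0,-0.001,0,0.01,0.04],[0,-0.01,0,-0.004,0,0.03,0.04],[0,-0.02,0,-0.008,0,0.058,0.04],[0,-0.03,0,-0.012,0,0.09,0.04],[0,-0.04,0,-0.016,0,0.122,0.04],[0,-0.055,0,-0.02,0,0.154,0.04],[0,-0.07,0,-0.024,0,0.186,0.04],[0,-0.08,0,-0.028,0,0.218,0.04]]
  ]
}}

```text
clock: 11.73
ee_pos: [0.5403, 0.1354, 0.1321]
tcp_rot: [-0.707, -0.003, 0.005, 0.707]
ft_force: [0.0, -0.9, -0.8]
width: 0.528
```

```bash
python3 - <<'E'
from h import *
go(.5308,.3241,.134,4.3,[0,-.08,0,-.028,0,.218])
E
```

```text
t 11.73 cmd [0.5421 0.1336 0.134 ] 0.57 meas [0.5403 0.1354 0.1321] 0.64 j6 -1.54 F [ 0.  -0.9 -0.8] w 49.1
turn -0.065 shift [-0.0094  0.      0.1906]
```

Call:
{"api": "play_rows", "payload": {
  "targets": [
    [[0,-0.01,0,-0.002,0,0.032,0.04],[0,-0.02,0,-0.003,0,0.064,0.04],[0,-0.035,0,-0.005,0,0.096,0.04],[0,-0.045,0,-0.006,0,0.128,0.04],[0,-0.055,0,-0.008,0,0.155,0.04],[0,-0.06,0,-0.009,0,0.176,0.04],[0,-0.065,0,-0.0094,0,0.188,0.04],[0,-0.065,0,-0.0094,0,0.1906,0.04]]
  ]
}}

```text
clock: 12.4
ee_pos: [0.529, 0.3259, 0.1321]
tcp_rot: [0.707, 0.027, -0.029, -0.706]
ft_force: [-0.6, -0.1, -1.5]
width: 0.531
```

Call:
{"api": "play_rows", "payload": {
  "targets": [
    [[0,0,0,0,0.015,0,0.04],[0,0,0,0,0.035,0,0.04],[0,0,0,0,0.058,0,0.04],[0,0,0,0,0.078,0,0.04],[0,0,0,0,0.092,0,0.04],[0,0,0,0,0.1,0,0.04],[0,0,0,0,0.103,0,0.04],[0,0,0,0,0.104,0,0.04]]
  ]
}}

```text
clock: 13.07
ee_pos: [0.5305, 0.323, 0.0291]
tcp_rot: [0.707, 0.026, -0.027, -0.706]
ft_force: [-0.8, 0.1, -0.2]
width: 0.529
```

Call:
{"api": "play_rows", "payload": {
  "targets": [
    [[0,0,0,0,0.003,0,0.04],[0,0,0,0,0.006,0,0.04],[0,0,0,0,0.008,0,0.04],[0,0,0,0,0.01,0,0.04],[0,0,0,0,0.011,0,0.04],[0,0,0,0,0.0115,0,0.04],[0,0,0,0,0.0115,0,0.04],[0,0,0,0,0.0115,0,0.04]]
  ]
}}

```text
clock: 13.73
ee_pos: [0.5306, 0.3239, 0.0186]
tcp_rot: [-0.707, -0.027, 0.027, 0.707]
ft_force: [-1.4, -0.1, 1.5]
width: 0.524
```

```bash
python3 - <<'E'
from h import *
from cell import optics
go(.5308,.3241,.018,4.3,[0,-.065,0,-.0094,0,.1906],[0,0,0,0,.104,0],[0,0,0,0,.0115,0])
a=optics.grab_frame("scene")["frame"][80:280,360:560];cv2.imwrite("pics/s6.png",cv2.resize(a,None,fx=3,fy=3,interpolation=cv2.INTER_CUBIC))
E
```

```text
t 13.73 cmd [0.5308 0.3241 0.0185] 4.29 meas [0.5306 0.3239 0.0186] 4.32 j6 -1.28 F [-1.4 -0.1  1.5] w 48.8
turn -0.0 shift [-0.      0.0005 -0.    ]
```

View pics/s6.png

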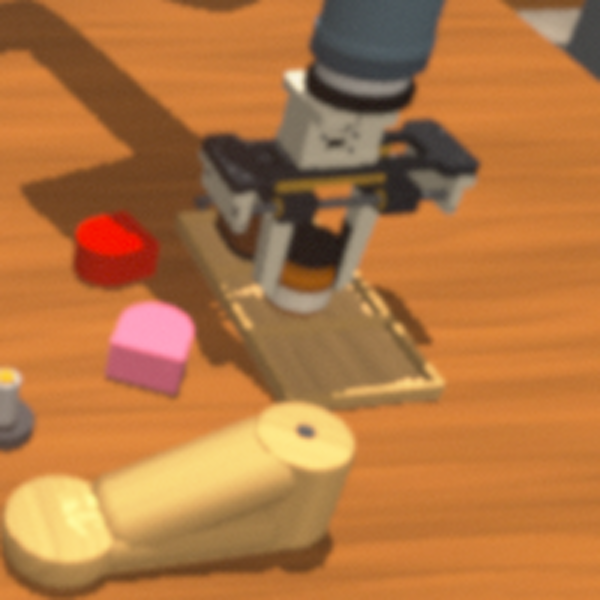

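Call:
{"api": "play_rows", "payload": {
  "targets": [
    [[0,0,0,0,0.0005,0,0.04],[0,0,0,0,0.0005,0,0.051],[0,0,0,0,0.0005,0,0.053],[0,0,0,0,0.0005,0,0.056],[0,0,0,0,0.0005,0,0.06],[0,0,0,0,0.0005,0,0.063],[0,0,0,0,-0.003,0,0.063],[0,0,0,0,-0.012,0,0.063]]
  ]
}}

```text
clock: 14.45
ee_pos: [0.5296, 0.3234, 0.0292]
tcp_rot: [0.707, 0.026, -0.027, -0.706]
ft_force: [-0.1, 0.9, 0.4]
width: 0.679
```

Call:
{"api": "play_rows", "payload": {
  "targets": [
    [[0,0,0,0,-0.02,0,0.063],[0,0,0,0,-0.045,0,0.063],[0,0,0,0,-0.07,0,0.063],[0,0,0,0,-0.09,0,0.063],[0,0,0,0,-0.1,0,0.063],[0,0,0,0,-0.106,0,0.063],[0,0,0,0,-0.11,0,0.063],[0,0,0,0,-0.11,0,0.063]]
  ]
}}

```text
clock: 15.12
ee_pos: [0.5305, 0.3238, 0.1403]
tcp_rot: [-0.707, -0.027, 0.027, 0.707]
ft_force: [-0.3, -0.3, -0.3]
width: 0.677
```

```bash
python3 - <<'E'
from h import *
go(.6585,.0643,.14,0,[0,0,0,0,-.012,0],[0,0,0,0,-.11,0])
E
```

```text
t 15.12 cmd [0.5308 0.3241 0.1405] 4.29 meas [0.5305 0.3238 0.1403] 4.31 j6 -1.28 F [-0.3 -0.3 -0.3] w 63.0
turn 0.075 shift [ 0.1079  0.0005 -0.2686]
```

Call:
{"api": "play_rows", "payload": {
  "targets": [
    [[0,0.01,0,0.006,0,-0.015,0.05],[0,0.02,0,0.02,0,-0.05,0.05],[0,0.03,0,0.035,0,-0.087,0.05],[0,0.04,0,0.05,0,-0.124,0.05],[0,0.05,0,0.065,0,-0.161,0.05],[0,0.06,0,0.08,0,-0.198,0.05],[0,0.07,0,0.094,0,-0.234,0.05],[0,0.075,0,0.104,0,-0.26,0.05]]
  ]
}}

```text
clock: 15.78
ee_pos: [0.6542, 0.0689, 0.1382]
tcp_rot: [0.707, -0.002, -0.0, -0.707]
ft_force: [-0.1, 0.5, 0.1]
width: 0.54
```

Call:
{"api": "play_rows", "payload": {
  "targets": [
    [[0,0,0,0.004,0.002,-0.0086,0.05],[0,0,0,0.004,0.01,-0.0086,0.05],[0,0,0,0.004,0.025,-0.0086,0.05],[0,0,0,0.004,0.04,-0.0086,0.05],[0,0,0,0.004,0.053,-0.0086,0.05],[0,0,0,0.004,0.06,-0.0086,0.05],[0,0,0,0.004,0.0625,-0.0086,0.05],[0,0,0,0.004,0.0625,-0.0086,0.05]]
  ]
}}

```text
clock: 16.45
ee_pos: [0.6567, 0.0651, 0.0764]
tcp_rot: [-0.707, 0.0, 0.001, 0.707]
ft_force: [0.5, -0.5, -0.1]
width: 0.54
```

```bash
python3 - <<'E'
from h import *
from cell import optics
go(.6585,.0643,.018,0,[0,.075,0,.104,0,-.26],[0,0,0,.004,.0625,-.0086])
a=optics.grab_frame("scene")["frame"][130:280,300:500];cv2.imwrite("pics/s7.png",cv2.resize(a,None,fx=3,fy=3,interpolation=cv2.INTER_CUBIC))
b=optics.grab_frame("top")["frame"][160:310,135:235];cv2.imwrite("pics/t7.png",cv2.resize(b,None,fx=3,fy=3,interpolation=cv2.INTER_CUBIC))
E
```

```text
t 16.45 cmd [0.658 0.064 0.078] -0.01 meas [0.6567 0.0651 0.0764] 0.09 j6 -1.64 F [ 0.5 -0.5 -0.1] w 50.3
turn -0.0 shift [0.0005 0.06   0.0003]
```

View pics/s7.png

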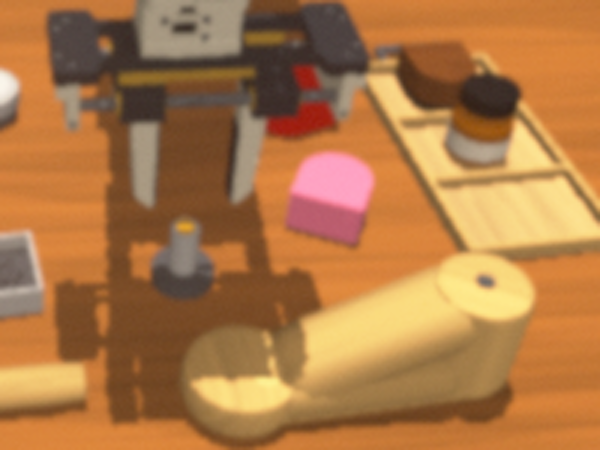

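View pics/t7.png

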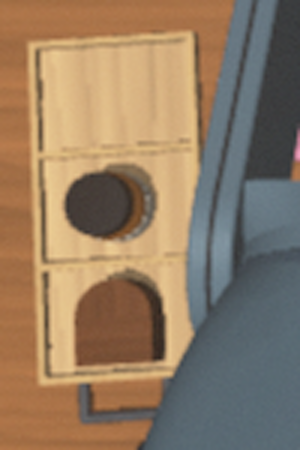

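The jar and wide heel stand flat in their compartments (scene crop 483,120 and 435,72). The fingers straddle the die post (185,240); going down.

Call:
{"api": "play_rows", "payload": {
  "targets": [
    [[0,0,0,0.0005,0.01,0,0.05],[0,0,0,0.0005,0.022,0,0.05],[0,0,0,0.0005,0.035,0,0.05],[0,0,0,0.0005,0.046,0,0.05],[0,0,0,0.0005,0.054,0,0.05],[0,0,0,0.0005,0.058,0,0.05],[0,0,0,0.0005,0.06,0,0.05],[0,0,0,0.0005,0.06,0,0.05]]
  ]
}}

```text
clock: 17.22
ee_pos: [0.6581, 0.0637, 0.017]
tcp_rot: [-0.707, 0.0, 0.0, 0.707]
ft_force: [0.0, -1.0, 0.7]
width: 0.538
```

Call:
{"api": "play_rows", "payload": {
  "targets": [
    [[0,0,0,0,0,0,0.04],[0,0,0,0,0,0,0.034],[0,0,0,0,0,0,0.028],[0,0,0,0,0,0,0.022],[0,0,0,0,0,0,0.016],[0,0,0,0,0,0,0.01],[0,0,0,0,0,0,0.01],[0,0,0,0,0,0,0.01]]
  ],
  "force": 45
}}

```text
clock: 17.88
ee_pos: [0.6586, 0.0637, 0.018]
tcp_rot: [0.707, 0.0, 0.0, -0.707]
ft_force: [0.3, 0.1, 2.2]
width: 0.207
```

Call:
{"api": "play_rows", "payload": {
  "targets": [
    [[0,0,0,0,-0.01,0,0.01],[0,0,0,0,-0.03,0,0.01],[0,0,0,0,-0.055,0,0.01],[0,0,0,0,-0.08,0,0.01],[0,0,0,0,-0.1,0,0.01],[0,0,0,0,-0.112,0,0.01],[0,0,0,0,-0.119,0,0.01],[0,0,0,0,-0.12,0,0.01]]
  ]
}}

```text
clock: 18.55
ee_pos: [0.6588, 0.0637, 0.139]
tcp_rot: [0.707, 0.001, 0.001, -0.707]
ft_force: [0.3, 1.0, -1.5]
width: 0.207
```

```bash
python3 - <<'E'
from h import *
from cell import optics
go(.6116,.3302,.138,4.3,[0,0,0,.0005,.06,0],[0,0,0,0,-.12,0])
a=optics.grab_frame("scene")["frame"][80:230,300:500];cv2.imwrite("pics/s8.png",cv2.resize(a,None,fx=3,fy=3,interpolation=cv2.INTER_CUBIC))
E
```

```text
t 18.55 cmd [0.6585 0.064  0.138 ] -0.01 meas [0.6588 0.0637 0.139 ] 0.01 j6 -1.64 F [ 0.3  1.  -1.5] w 19.2
turn -0.075 shift [-0.0469 -0.      0.2662]
```

View pics/s8.png

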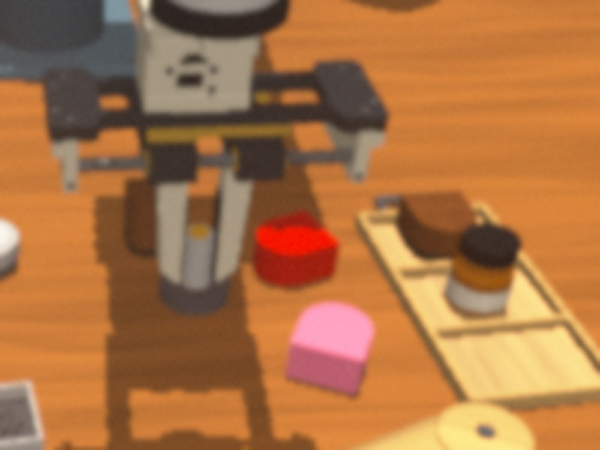

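Call:
{"api": "play_rows", "payload": {
  "targets": [
    [[0,-0.01,0,-0.002,0,0.014,0.01],[0,-0.02,0,-0.008,0,0.048,0.01],[0,-0.03,0,-0.015,0,0.085,0.01],[0,-0.04,0,-0.022,0,0.122,0.01],[0,-0.05,0,-0.029,0,0.159,0.01],[0,-0.06,0,-0.036,0,0.196,0.01],[0,-0.07,0,-0.042,0,0.23,0.01],[0,-0.075,0,-0.046,0,0.256,0.01]]
  ]
}}

```text
clock: 19.27
ee_pos: [0.6095, 0.3235, 0.1355]
tcp_rot: [-0.706, -0.026, 0.029, 0.707]
ft_force: [1.3, 0.6, -2.1]
width: 0.204
```

Call:
{"api": "play_rows", "payload": {
  "targets": [
    [[0,0,0,-0.001,0.001,0.007,0.01],[0,0,0,-0.001,0.012,0.0102,0.01],[0,0,0,-0.001,0.03,0.0102,0.01],[0,0,0,-0.001,0.055,0.0102,0.01],[0,0,0,-0.001,0.078,0.0102,0.01],[0,0,0,-0.001,0.095,0.0102,0.01],[0,0,0,-0.001,0.102,0.0102,0.01],[0,0,0,-0.001,0.104,0.0102,0.01]]
  ]
}}

```text
clock: 19.93
ee_pos: [0.6088, 0.328, 0.0302]
tcp_rot: [0.707, 0.024, -0.028, -0.706]
ft_force: [-1.1, 0.7, -2.0]
width: 0.211
```

```bash
python3 - <<'E'
from h import *
go(.6116,.3302,.022,4.3,[0,-.075,0,-.046,0,.256],[0,0,0,-.001,.104,.0102])
E
```

```text
t 19.93 cmd [0.6108 0.3301 0.034 ] 4.29 meas [0.6088 0.328  0.0302] 4.24 j6 -1.31 F [-1.1  0.7 -2. ] w 19.6
turn -0.0 shift [0.0008 0.012  0.    ]
```

Call:
{"api": "play_rows", "payload": {
  "targets": [
    [[0,0,0,0.0005,0.001,0,0.01],[0,0,0,0.0005,0.003,0,0.01],[0,0,0,0.0005,0.006,0,0.01],[0,0,0,0.0005,0.008,0,0.01],[0,0,0,0.0005,0.01,0,0.01],[0,0,0,0.0005,0.011,0,0.01],[0,0,0,0.0005,0.0115,0,0.01],[0,0,0,0.0005,0.012,0,0.01]]
  ]
}}

```text
clock: 20.6
ee_pos: [0.611, 0.3299, 0.0221]
tcp_rot: [-0.707, -0.027, 0.027, 0.707]
ft_force: [-1.7, -1.4, 2.5]
width: 0.208
```

Call:
{"api": "play_rows", "payload": {
  "targets": [
    [[0,0,0,0,0,0,0.01],[0,0,0,0,0,0,0.021],[0,0,0,0,0,0,0.025],[0,0,0,0,0,0,0.03],[0,0,0,0,0,0,0.036],[0,0,0,0,0,0,0.042],[0,0,0,0,-0.003,0,0.045],[0,0,0,0,-0.012,0,0.045]]
  ],
  "force": 30
}}

```text
clock: 21.27
ee_pos: [0.61, 0.3295, 0.0325]
tcp_rot: [0.707, 0.026, -0.028, -0.706]
ft_force: [-0.1, -0.2, 0.3]
width: 0.481
```

Call:
{"api": "play_rows", "payload": {
  "targets": [
    [[0,0,0,0,-0.02,0,0.05],[0,0,0,0,-0.045,0,0.05],[0,0,0,0,-0.07,0,0.05],[0,0,0,0,-0.09,0,0.05],[0,0,0,0,-0.1,0,0.05],[0,0,0,0,-0.106,0,0.05],[0,0,0,0,-0.11,0,0.05],[0,0,0,0,-0.11,0,0.05]]
  ]
}}

```text
clock: 21.93
ee_pos: [0.6109, 0.3298, 0.1437]
tcp_rot: [0.707, 0.027, -0.027, -0.707]
ft_force: [-0.1, -0.3, 0.0]
width: 0.536
```

```bash
python3 - <<'E'
from h import *
go(.423,.064,.14,0.5,[0,0,0,.0005,.012,0],[0,0,0,0,-.012,0],[0,0,0,0,-.11,0])
E
```

```text
t 21.93 cmd [0.6113 0.3302 0.144 ] 4.29 meas [0.6109 0.3298 0.1437] 4.31 j6 -1.31 F [-0.1 -0.3  0. ] w 49.8
turn 0.066 shift [-0.2077  0.004  -0.2513]
```

Call:
{"api": "play_rows", "payload": {
  "targets": [
    [[0,0.01,0,-0.01,0,-0.012,0.056],[0,0.02,0,-0.033,0,-0.04,0.056],[0,0.03,0,-0.058,0,-0.07,0.056],[0,0.04,0,-0.083,0,-0.1,0.056],[0,0.05,0,-0.108,0,-0.13,0.056],[0,0.06,0,-0.132,0,-0.16,0.056],[0,0.066,0,-0.157,0,-0.19,0.056],[0,0.066,0,-0.18,0,-0.218,0.056]]
  ]
}}

```text
clock: 22.6
ee_pos: [0.4453, 0.0977, 0.1422]
tcp_rot: [0.707, 0.002, -0.004, -0.707]
ft_force: [1.1, -0.1, 0.2]
width: 0.601
```

```bash
python3 - <<'E'
from h import *
go(.423,.064,.1,0.5,[0,.066,0,-.18,0,-.218])
E
```

```text
t 22.6 cmd [0.4481 0.0993 0.144 ] 0.51 meas [0.4453 0.0977 0.1422] 0.53 j6 -1.61 F [ 1.1 -0.1  0.2] w 55.9
turn 0.0 shift [-0.0254  0.044  -0.0351]
```

Call:
{"api": "play_rows", "payload": {
  "targets": [
    [[0,0,0,-0.012,0.002,-0.018,0.056],[0,0,0,-0.02,0.01,-0.029,0.056],[0,0,0,-0.024,0.02,-0.034,0.056],[0,0,0,-0.0254,0.03,-0.0351,0.056],[0,0,0,-0.0254,0.038,-0.0351,0.056],[0,0,0,-0.0254,0.042,-0.0351,0.056],[0,0,0,-0.0254,0.044,-0.0351,0.056],[0,0,0,-0.0254,0.044,-0.0351,0.056]]
  ]
}}

```text
clock: 23.27
ee_pos: [0.4226, 0.0639, 0.099]
tcp_rot: [-0.707, -0.003, 0.004, 0.707]
ft_force: [0.1, -0.2, 0.8]
width: 0.604
```

```bash
python3 - <<'E'
from h import *
from cell import optics
go(.423,.064,.015,0.5,[0,0,0,-.0254,.044,-.0351])
a=optics.grab_frame("scene")["frame"][80:230,300:500];cv2.imwrite("pics/s9.png",cv2.resize(a,None,fx=3,fy=3,interpolation=cv2.INTER_CUBIC))
b=optics.grab_frame("top")["frame"][160:310,135:335];cv2.imwrite("pics/t9.png",cv2.resize(b,None,fx=3,fy=3,interpolation=cv2.INTER_CUBIC))
E
```

```text
t 23.27 cmd [0.423 0.064 0.1  ] 0.51 meas [0.4226 0.0639 0.099 ] 0.55 j6 -1.69 F [ 0.1 -0.2  0.8] w 56.2
turn 0.0 shift [0.    0.085 0.   ]
```

View pics/s9.png

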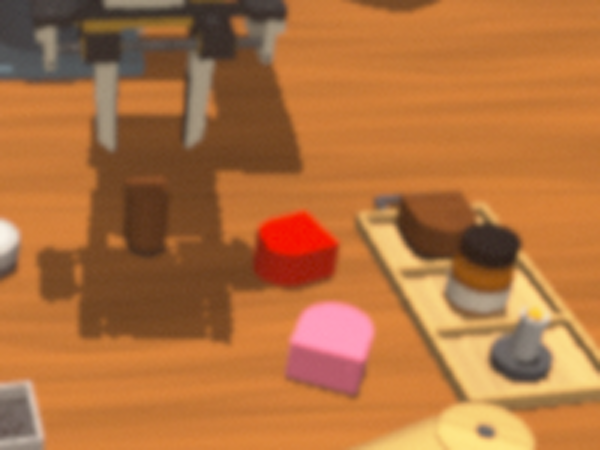

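View pics/t9.png

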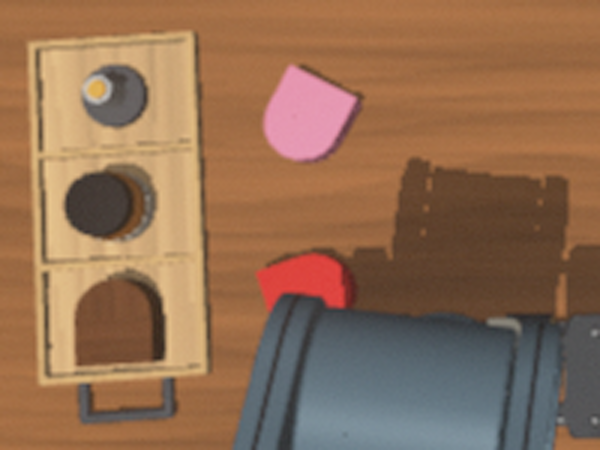

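All three boot-kit pieces stand flat in their compartments (top crop 115,95 die; 110,205 jar; 118,320 heel). The fingers are centred on the slim heel (scene crop 147,215).

Call:
{"api": "play_rows", "payload": {
  "targets": [
    [[0,0,0,0,0.012,0,0.056],[0,0,0,0,0.03,0,0.056],[0,0,0,0,0.05,0,0.056],[0,0,0,0,0.066,0,0.056],[0,0,0,0,0.077,0,0.056],[0,0,0,0,0.083,0,0.056],[0,0,0,0,0.085,0,0.056],[0,0,0,0,0.085,0,0.056]]
  ]
}}

```text
clock: 24.03
ee_pos: [0.4231, 0.0637, 0.0147]
tcp_rot: [-0.707, -0.003, 0.003, 0.707]
ft_force: [-0.1, 0.2, -0.6]
width: 0.601
```

Call:
{"api": "play_rows", "payload": {
  "targets": [
    [[0,0,0,0,0,0,0.045],[0,0,0,0,0,0,0.04],[0,0,0,0,0,0,0.036],[0,0,0,0,0,0,0.03],[0,0,0,0,0,0,0.024],[0,0,0,0,0,0,0.024],[0,0,0,0,0,0,0.024],[0,0,0,0,0,0,0.024]]
  ],
  "force": 30
}}

```text
clock: 24.7
ee_pos: [0.4233, 0.0636, 0.0152]
tcp_rot: [0.707, 0.004, -0.003, -0.707]
ft_force: [-0.7, 0.4, 6.1]
width: 0.373
```

Call:
{"api": "play_rows", "payload": {
  "targets": [
    [[0,0,0,0,-0.01,0,0.024],[0,0,0,0,-0.03,0,0.024],[0,0,0,0,-0.055,0,0.024],[0,0,0,0,-0.08,0,0.024],[0,0,0,0,-0.1,0,0.024],[0,0,0,0,-0.112,0,0.024],[0,0,0,0,-0.119,0,0.024],[0,0,0,0,-0.12,0,0.024]]
  ]
}}

```text
clock: 25.37
ee_pos: [0.4235, 0.0635, 0.1357]
tcp_rot: [0.707, 0.004, -0.002, -0.707]
ft_force: [0.7, -0.2, -0.4]
width: 0.372
```

```bash
python3 - <<'E'
from h import *
from cell import optics
# tool offset: grip 6 mm behind heel origin along tool x
y=np.radians(-11.5)
go(.5815-.006*np.cos(y),-.2961-.006*np.sin(y),.135,-11.5,[0,0,0,0,.085,0],[0,0,0,0,-.12,0])
a=optics.grab_frame("scene")["frame"][50:200,250:450];cv2.imwrite("pics/s10.png",cv2.resize(a,None,fx=3,fy=3,interpolation=cv2.INTER_CUBIC))
E
```

```text
t 25.37 cmd [0.423 0.064 0.135] 0.51 meas [0.4235 0.0635 0.1357] 0.53 j6 -1.69 F [ 0.7 -0.2 -0.4] w 34.6
turn 0.21 shift [ 0.1494 -0.     -0.3602]
```

View pics/s10.png

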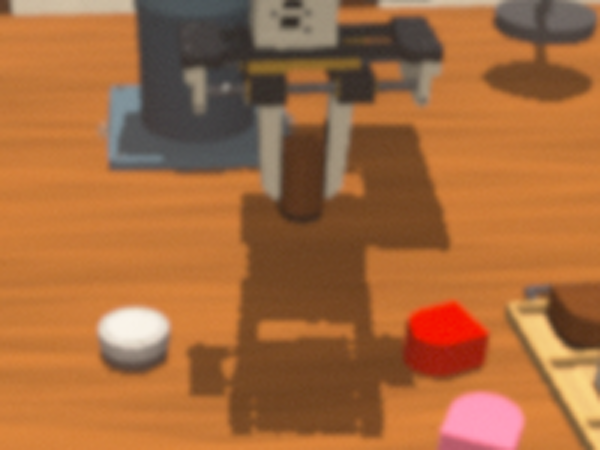

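Call:
{"api": "play_rows", "payload": {
  "targets": [
    [[0,0.01,0,0.004,0,-0.01,0.024],[0,0.03,0,0.013,0,-0.032,0.024],[0,0.05,0,0.026,0,-0.062,0.024],[0,0.08,0,0.039,0,-0.094,0.024],[0,0.11,0,0.052,0,-0.126,0.024],[0,0.14,0,0.065,0,-0.158,0.024],[0,0.16,0,0.079,0,-0.19,0.024],[0,0.18,0,0.092,0,-0.222,0.024]]
  ]
}}

```text
clock: 26.08
ee_pos: [0.5166, -0.1598, 0.1329]
tcp_rot: [-0.704, 0.062, -0.06, 0.705]
ft_force: [0.3, 0.2, -1.1]
width: 0.371
```

```bash
python3 - <<'E'
from h import *
y=np.radians(-11.5)
go(.5815-.006*np.cos(y),-.2961-.006*np.sin(y),.135,-11.5,[0,.18,0,.092,0,-.222])
E
```

```text
t 26.08 cmd [ 0.517  -0.1572  0.135 ] -9.8 meas [ 0.5166 -0.1598  0.1329] -9.9 j6 -1.9 F [ 0.3  0.2 -1.1] w 34.5
turn 0.03 shift [ 0.0812 -0.     -0.1257]
```

Call:
{"api": "play_rows", "payload": {
  "targets": [
    [[0,0.01,0,0.018,0,-0.028,0.024],[0,0.015,0,0.036,0,-0.056,0.024],[0,0.02,0,0.052,0,-0.081,0.024],[0,0.025,0,0.065,0,-0.101,0.024],[0,0.03,0,0.075,0,-0.116,0.024],[0,0.03,0,0.08,0,-0.124,0.024],[0,0.03,0,0.0812,0,-0.1257,0.024],[0,0.03,0,0.0812,0,-0.1257,0.024]]
  ]
}}

```text
clock: 26.75
ee_pos: [0.5748, -0.2953, 0.1332]
tcp_rot: [-0.703, 0.072, -0.07, 0.704]
ft_force: [0.1, -0.5, -0.5]
width: 0.369
```

Call:
{"api": "play_rows", "payload": {
  "targets": [
    [[0,0,0,0,0.015,0,0.024],[0,0,0,0,0.035,0,0.024],[0,0,0,0,0.058,0,0.024],[0,0,0,0,0.078,0,0.024],[0,0,0,0,0.092,0,0.024],[0,0,0,0,0.1,0,0.024],[0,0,0,0,0.103,0,0.024],[0,0,0,0,0.104,0,0.024]]
  ]
}}

```text
clock: 27.42
ee_pos: [0.5753, -0.2943, 0.0305]
tcp_rot: [-0.703, 0.071, -0.07, 0.704]
ft_force: [0.7, -0.5, 0.1]
width: 0.372
```

Call:
{"api": "play_rows", "payload": {
  "targets": [
    [[0,0,0,0,0.003,0,0.024],[0,0,0,0,0.006,0,0.024],[0,0,0,0,0.008,0,0.024],[0,0,0,0,0.01,0,0.024],[0,0,0,0,0.011,0,0.024],[0,0,0,0,0.0115,0,0.024],[0,0,0,0,0.0115,0,0.024],[0,0,0,0,0.0115,0,0.024]]
  ]
}}

```text
clock: 28.08
ee_pos: [0.5756, -0.2953, 0.0193]
tcp_rot: [0.704, -0.071, 0.071, -0.703]
ft_force: [0.2, -0.0, -1.2]
width: 0.371
```

```bash
python3 - <<'E'
from h import *
from cell import optics
go(.5756,-.2949,.019,-11.5,[0,.03,0,.0812,0,-.1257],[0,0,0,0,.104,0],[0,0,0,0,.0115,0])
a=optics.grab_frame("scene")["frame"][110:260,120:320];cv2.imwrite("pics/s11.png",cv2.resize(a,None,fx=3,fy=3,interpolation=cv2.INTER_CUBIC))
E
```

```text
t 28.08 cmd [ 0.5756 -0.2949  0.0195] -11.52 meas [ 0.5756 -0.2953  0.0193] -11.51 j6 -2.02 F [ 0.2 -0.  -1.2] w 34.5
turn -0.0 shift [ 0.      0.0005 -0.    ]
```

View pics/s11.png

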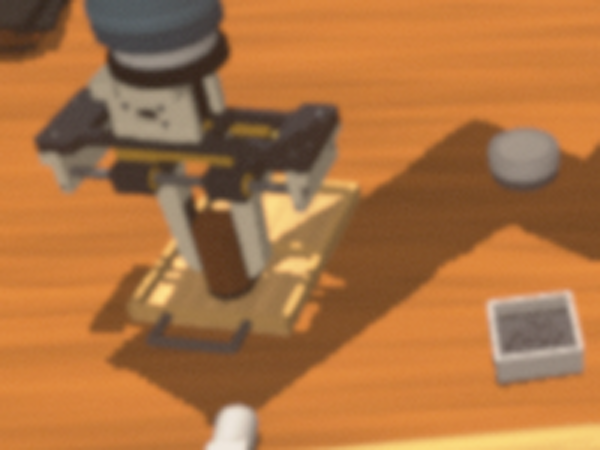

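Call:
{"api": "play_rows", "payload": {
  "targets": [
    [[0,0,0,0,0.0003,0,0.024],[0,0,0,0,0.0006,0,0.024],[0,0,0,0,0.0008,0,0.024],[0,0,0,0,0.001,0,0.024],[0,0,0,0,0.001,0,0.024],[0,0,0,0,0.001,0,0.024],[0,0,0,0,0.001,0,0.024],[0,0,0,0,0.001,0,0.024]]
  ]
}}

```text
clock: 28.8
ee_pos: [0.5756, -0.2953, 0.0192]
tcp_rot: [0.704, -0.071, 0.071, -0.703]
ft_force: [-1.9, 1.5, 7.4]
width: 0.372
```

Floor contact (7 N). Releasing.

Call:
{"api": "play_rows", "payload": {
  "targets": [
    [[0,0,0,0,-0.0003,0,0.024],[0,0,0,0,-0.0003,0,0.036],[0,0,0,0,-0.0003,0,0.039],[0,0,0,0,-0.0003,0,0.043],[0,0,0,0,-0.0003,0,0.047],[0,0,0,0,-0.0003,0,0.05],[0,0,0,0,-0.003,0,0.05],[0,0,0,0,-0.012,0,0.05]]
  ]
}}

```text
clock: 29.47
ee_pos: [0.5746, -0.2945, 0.029]
tcp_rot: [-0.703, 0.072, -0.07, 0.704]
ft_force: [0.5, -0.0, -0.6]
width: 0.534
```

Call:
{"api": "play_rows", "payload": {
  "targets": [
    [[0,0,0,0,-0.02,0,0.05],[0,0,0,0,-0.045,0,0.05],[0,0,0,0,-0.07,0,0.05],[0,0,0,0,-0.09,0,0.05],[0,0,0,0,-0.1,0,0.05],[0,0,0,0,-0.106,0,0.05],[0,0,0,0,-0.11,0,0.05],[0,0,0,0,-0.11,0,0.05]]
  ]
}}

```text
clock: 30.13
ee_pos: [0.5755, -0.2951, 0.1402]
tcp_rot: [-0.704, 0.071, -0.071, 0.704]
ft_force: [0.2, -0.4, -0.4]
width: 0.539
```

```bash
python3 - <<'E'
from h import *
from cell import optics
go(.4446,-.0753,.13,-10,[0,0,0,0,.001,0],[0,0,0,0,-.012,0],[0,0,0,0,-.11,0])
E
```

```text
t 30.13 cmd [ 0.5756 -0.2949  0.1405] -11.52 meas [ 0.5755 -0.2951  0.1402] -11.5 j6 -2.02 F [ 0.2 -0.4 -0.4] w 50.1
turn -0.027 shift [-0.1722  0.0105  0.189 ]
```

Call:
{"api": "play_rows", "payload": {
  "targets": [
    [[0,-0.005,0,-0.012,0,0.013,0.082],[0,-0.01,0,-0.035,0.002,0.038,0.082],[0,-0.015,0,-0.062,0.004,0.068,0.082],[0,-0.02,0,-0.089,0.006,0.098,0.082],[0,-0.025,0,-0.116,0.007,0.128,0.082],[0,-0.027,0,-0.141,0.009,0.155,0.082],[0,-0.027,0,-0.162,0.01,0.178,0.082],[0,-0.027,0,-0.1722,0.0105,0.189,0.082]]
  ]
}}

```text
clock: 30.8
ee_pos: [0.4407, -0.0721, 0.128]
tcp_rot: [-0.704, 0.063, -0.059, 0.705]
ft_force: [0.3, -0.4, 0.7]
width: 0.882
```

Call:
{"api": "play_rows", "payload": {
  "targets": [
    [[0,0,0,0,0.01,0,0.082],[0,0,0,0,0.025,0,0.082],[0,0,0,0,0.04,0,0.082],[0,0,0,0,0.053,0,0.082],[0,0,0,0,0.062,0,0.082],[0,0,0,0,0.068,0,0.082],[0,0,0,0,0.07,0,0.082],[0,0,0,0,0.07,0,0.082]]
  ]
}}

```text
clock: 31.47
ee_pos: [0.4444, -0.0757, 0.0591]
tcp_rot: [-0.704, 0.062, -0.061, 0.705]
ft_force: [-0.3, 0.1, 0.9]
width: 0.88
```

```bash
python3 - <<'E'
from h import *
from cell import optics
go(.4446,-.0753,.01,-10,[0,-.027,0,-.1722,.0105,.189],[0,0,0,0,.07,0])
a=optics.grab_frame("scene")["frame"][80:230,150:350];cv2.imwrite("pics/s12.png",cv2.resize(a,None,fx=3,fy=3,interpolation=cv2.INTER_CUBIC))
b=optics.grab_frame("top")["frame"][160:310,335:510];cv2.imwrite("pics/t12.png",cv2.resize(b,None,fx=3,fy=3,interpolation=cv2.INTER_CUBIC))
E
```

```text
t 31.47 cmd [ 0.4446 -0.0753  0.06  ] -9.98 meas [ 0.4444 -0.0757  0.0591] -9.97 j6 -1.81 F [-0.3  0.1  0.9] w 81.8
turn 0.0 shift [-0.    0.05  0.  ]
```

View pics/s12.png

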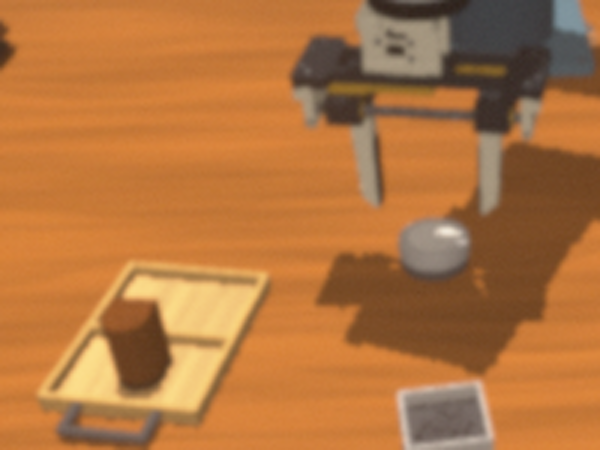

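View pics/t12.png

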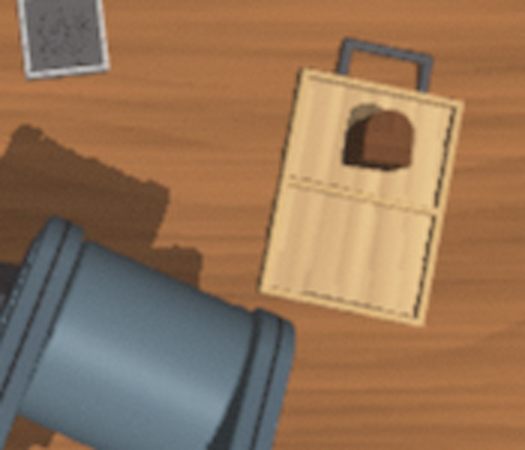

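The slim heel stands upright in tray2's handle-side compartment (top crop 378,140), and the fingers are centred on the tin (scene crop 435,248).

Call:
{"api": "play_rows", "payload": {
  "targets": [
    [[0,0,0,0,0.008,0,0.082],[0,0,0,0,0.02,0,0.082],[0,0,0,0,0.031,0,0.082],[0,0,0,0,0.04,0,0.082],[0,0,0,0,0.046,0,0.082],[0,0,0,0,0.049,0,0.082],[0,0,0,0,0.05,0,0.082],[0,0,0,0,0.05,0,0.082]]
  ]
}}

```text
clock: 32.23
ee_pos: [0.4446, -0.0757, 0.0096]
tcp_rot: [-0.704, 0.061, -0.061, 0.704]
ft_force: [-0.1, -0.2, -0.3]
width: 0.88
```

Call:
{"api": "play_rows", "payload": {
  "targets": [
    [[0,0,0,0,0,0,0.072],[0,0,0,0,0,0,0.066],[0,0,0,0,0,0,0.062],[0,0,0,0,0,0,0.056],[0,0,0,0,0,0,0.05],[0,0,0,0,0,0,0.05],[0,0,0,0,0,0,0.05],[0,0,0,0,0,0,0.05]]
  ],
  "force": 30
}}

```text
clock: 32.9
ee_pos: [0.4447, -0.0757, 0.0099]
tcp_rot: [0.705, -0.061, 0.062, -0.704]
ft_force: [0.4, 0.4, 5.3]
width: 0.639
```

Call:
{"api": "play_rows", "payload": {
  "targets": [
    [[0,0,0,0,-0.01,0,0.05],[0,0,0,0,-0.03,0,0.05],[0,0,0,0,-0.055,0,0.05],[0,0,0,0,-0.08,0,0.05],[0,0,0,0,-0.1,0,0.05],[0,0,0,0,-0.112,0,0.05],[0,0,0,0,-0.119,0,0.05],[0,0,0,0,-0.12,0,0.05]]
  ]
}}

```text
clock: 33.57
ee_pos: [0.4451, -0.0759, 0.1306]
tcp_rot: [0.705, -0.061, 0.062, -0.704]
ft_force: [0.0, -0.3, -0.7]
width: 0.638
```

```bash
python3 - <<'E'
from h import *
from cell import optics
go(.5021,-.2799,.13,-11.5,[0,0,0,0,.05,0],[0,0,0,0,-.12,0])
a=optics.grab_frame("scene")["frame"][50:200,200:400];cv2.imwrite("pics/s13.png",cv2.resize(a,None,fx=3,fy=3,interpolation=cv2.INTER_CUBIC))
E
```

```text
t 33.57 cmd [ 0.4446 -0.0753  0.13  ] -9.98 meas [ 0.4451 -0.0759  0.1306] -9.95 j6 -1.81 F [ 0.  -0.3 -0.7] w 59.3
turn 0.027 shift [ 0.0921 -0.     -0.1915]
```

View pics/s13.png

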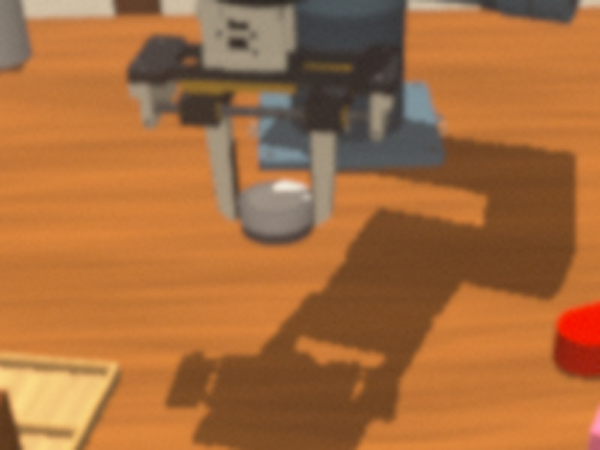

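The tin is held level (crop 278,210). Carrying it over.

Call:
{"api": "play_rows", "payload": {
  "targets": [
    [[0,0.005,0,0.006,0,-0.012,0.05],[0,0.01,0,0.018,0,-0.037,0.05],[0,0.015,0,0.032,0,-0.067,0.05],[0,0.02,0,0.047,0,-0.098,0.05],[0,0.025,0,0.062,0,-0.129,0.05],[0,0.027,0,0.076,0,-0.158,0.05],[0,0.027,0,0.087,0,-0.181,0.05],[0,0.027,0,0.0921,0,-0.1915,0.05]]
  ]
}}

```text
clock: 34.28
ee_pos: [0.5021, -0.2843, 0.1278]
tcp_rot: [0.704, -0.072, 0.071, -0.703]
ft_force: [-0.1, 0.0, -0.3]
width: 0.642
```

Call:
{"api": "play_rows", "payload": {
  "targets": [
    [[0,0,0,0,0.005,0,0.05],[0,0,0,0,0.02,0,0.05],[0,0,0,0,0.042,0,0.05],[0,0,0,0,0.062,0,0.05],[0,0,0,0,0.078,0,0.05],[0,0,0,0,0.088,0,0.05],[0,0,0,0,0.091,0,0.05],[0,0,0,0,0.091,0,0.05]]
  ]
}}

```text
clock: 34.95
ee_pos: [0.5013, -0.2788, 0.0376]
tcp_rot: [-0.703, 0.071, -0.07, 0.704]
ft_force: [0.2, -0.2, 0.3]
width: 0.636
```

```bash
python3 - <<'E'
from h import *
from cell import optics
go(.5021,-.2799,.014,-11.5,[0,.027,0,.0921,0,-.1915],[0,0,0,0,.091,0])
a=optics.grab_frame("scene")["frame"][110:260,120:320];cv2.imwrite("pics/s14.png",cv2.resize(a,None,fx=3,fy=3,interpolation=cv2.INTER_CUBIC))
E
```

```text
t 34.95 cmd [ 0.5021 -0.2799  0.039 ] -11.52 meas [ 0.5013 -0.2788  0.0376] -11.46 j6 -2.07 F [ 0.2 -0.2  0.3] w 59.2
turn -0.0 shift [-0.     0.025 -0.   ]
```

View pics/s14.png

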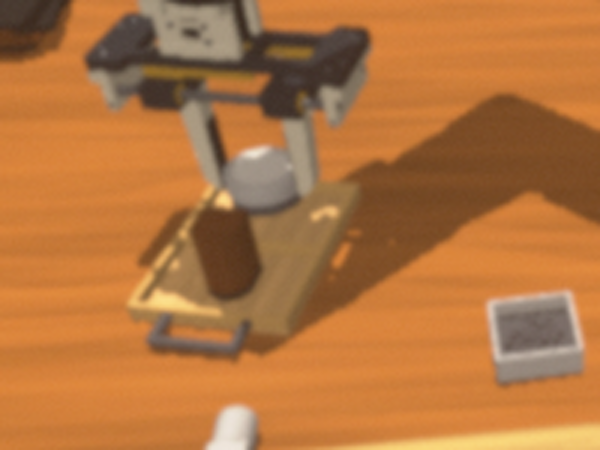

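Call:
{"api": "play_rows", "payload": {
  "targets": [
    [[0,0,0,0,0.004,0,0.05],[0,0,0,0,0.009,0,0.05],[0,0,0,0,0.014,0,0.05],[0,0,0,0,0.018,0,0.05],[0,0,0,0,0.021,0,0.05],[0,0,0,0,0.023,0,0.05],[0,0,0,0,0.0235,0,0.05],[0,0,0,0,0.024,0,0.05]]
  ]
}}

```text
clock: 35.67
ee_pos: [0.502, -0.2802, 0.0145]
tcp_rot: [-0.704, 0.071, -0.071, 0.704]
ft_force: [-0.3, 0.5, -1.1]
width: 0.641
```

Call:
{"api": "play_rows", "payload": {
  "targets": [
    [[0,0,0,0,0.0003,0,0.05],[0,0,0,0,0.0006,0,0.05],[0,0,0,0,0.001,0,0.05],[0,0,0,0,0.001,0,0.05],[0,0,0,0,0.001,0,0.05],[0,0,0,0,0.001,0,0.05],[0,0,0,0,0.001,0,0.05],[0,0,0,0,0.001,0,0.05]]
  ]
}}

```text
clock: 36.33
ee_pos: [0.5022, -0.2803, 0.014]
tcp_rot: [0.704, -0.071, 0.071, -0.703]
ft_force: [-0.6, 0.7, 4.6]
width: 0.636
```

Contact (5 N). Releasing with a small opening, then up.

Call:
{"api": "play_rows", "payload": {
  "targets": [
    [[0,0,0,0,0,0,0.06],[0,0,0,0,0,0,0.062],[0,0,0,0,0,0,0.064],[0,0,0,0,0,0,0.066],[0,0,0,0,0,0,0.067],[0,0,0,0,0,0,0.067],[0,0,0,0,-0.003,0,0.067],[0,0,0,0,-0.012,0,0.067]]
  ]
}}

```text
clock: 37.0
ee_pos: [0.5012, -0.2795, 0.0248]
tcp_rot: [-0.703, 0.072, -0.07, 0.704]
ft_force: [-0.2, -0.1, 0.4]
width: 0.722
```

Call:
{"api": "play_rows", "payload": {
  "targets": [
    [[0,0,0,0,-0.02,0,0.067],[0,0,0,0,-0.045,0,0.067],[0,0,0,0,-0.07,0,0.067],[0,0,0,0,-0.09,0,0.067],[0,0,0,0,-0.11,0,0.067],[0,0,0,0,-0.125,0,0.067],[0,0,0,0,-0.135,0,0.067],[0,0,0,0,-0.14,0,0.067]]
  ]
}}

```text
clock: 37.67
ee_pos: [0.5027, -0.2807, 0.168]
tcp_rot: [0.704, -0.07, 0.072, -0.703]
ft_force: [-0.3, 0.2, 0.3]
width: 0.721
```

Call:
{"api": "play_rows", "payload": {
  "targets": [
    [[0,0,0,-0.01,0,0.005,0.067],[0,0,0,-0.03,0,0.015,0.067],[0,0,0,-0.055,0,0.03,0.067],[0,0,0,-0.08,0,0.045,0.067],[0,0,0,-0.105,0,0.06,0.067],[0,0,0,-0.125,0,0.075,0.067],[0,0,0,-0.14,0,0.085,0.067],[0,0,0,-0.14,0,0.085,0.067]]
  ]
}}

```text
clock: 38.33
ee_pos: [0.3789, -0.1659, 0.165]
tcp_rot: [-0.703, 0.072, -0.07, 0.704]
ft_force: [0.6, 0.4, 0.1]
width: 0.714
```

```bash
python3 - <<'E'
from h import *
from cell import optics,monitor
s=monitor.observe();print(s["clock"],s["ee_pos"],s["ft_force"])
for n in("scene","top"): cv2.imwrite(f"pics/{n}_end.png",optics.grab_frame(n)["frame"])
a=cv2.imread("pics/scene_end.png")[110:260,120:520];cv2.imwrite("pics/e1.png",cv2.resize(a,None,fx=2,fy=2,interpolation=cv2.INTER_CUBIC))
E
```

```text
38.3333 [ 0.37891709 -0.16588981  0.16495374] [0.56055801 0.43730875 0.13729677]
```

View pics/e1.png

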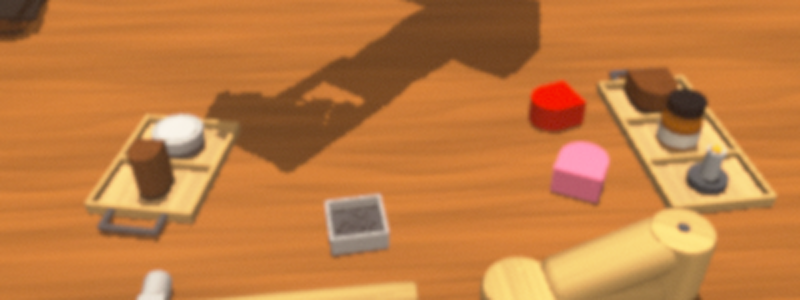

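View pics/top_end.png

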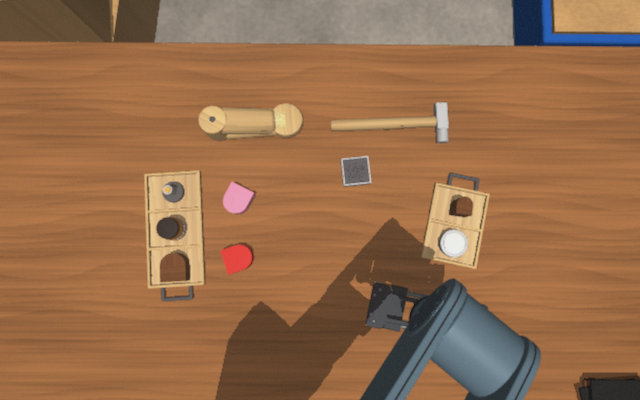

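The end pictures show every piece in its compartment: top view heel (174,268), jar (170,228), die (172,190), slim heel (460,206) and tin (453,242). The tack box, hammer, last and both decoy heels are at their starting pixels.

```bash
python3 -c "
from cell import workorder
print(workorder.sign_off())"
```

```text
the job is handed in; nothing more can be done
None
```

I made up both kits and handed the job in at about 38 s of the 118 s allowed.

- **Boot kit, in the order asked:** the wide heel is beside the handle, the jar is in the middle, and the die is in the far compartment.
- **Shoe kit, placed after it:** the slim heel is beside the handle and the tin is in the other compartment.

**Setting down:** each piece was lowered until the force reading rose slightly, then released. Readings after each move stayed below about 8 N. For the jar and the die the rise was only 2–3 N, close to the sensor noise of about 1 N.

**Last checks:** in the final top and scene pictures all five pieces stand upright inside their compartments. The tack box, hammer, last and both decoy heels are where they started, judged by eye. The gripper was open, well clear of both trays and reading no contact.

**One disagreement:** the measured tool position was up to about 7 mm off the commanded one right after fast moves. It came back to within about 1 mm before each grasp and release. No check failed.

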